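Unclamp the cast specimens, load the drying bay and set its vent stay

TASK

The resin specimen blocks have set: lift the clamp's ratchet pawl, slide the clamp bar well back (most of its travel), and only then take the blocks out and lay every one right side up in the drying bay, flat on the floor of a pocket of its own. Once they are all in, push the empty clamp bar fully home again and drop its pawl back into the rack, and read the hygrometer and swing the vent panel out by its stay, dropping the matching hole fully down over the fixed peg: one bar on the dial means the hole nearest the panel, two bars the middle hole, three bars the farthest. Leave the other things on the bench where they are.

Things in the scene. Friction and masses are not known exactly. Their poses are not given: they have to be found in the camera images.
- clamp: Ratchet bar clamp, fixed to the bench: a 185 x 292 mm wooden base board, top 10 mm above the bench (its underside; the frame's z = 0 is the bench top). Origin on the bench under the middle of the row of blocks; x points from the fixed aluminium fence (face at x = -20 mm, top at z = 26 mm) to the sliding bar, y runs along the row. Blocks stand on the board at z = 10 mm, their 40 mm length along x, about 54 mm apart along y.
- bar (a joint): Slide of the clamp bar (aluminium, 24 x 270 mm, top at z = 30 mm) along the clamp's +x, away from the fence: 0 clamped, 0.05 m fully back. Stiff-running (about 5 N), stays where it is left. Held by the pawl (2 mm play) until that is lifted; within 2 mm of 0 the pawl can go fully down again.
- bar_knob (a point): Centre of the bar's black knob: upright cylinder 20 mm across, 22 mm tall, from 42 to 64 mm above the bench, on a 10 mm stem on the bar, 62 mm to the clamp's -y side of the pawl.
- pawl (a joint): Hinge of the ratchet pawl, carried by the bar: 0 down in the rack's teeth, free of them from about 0.2, 1.0 rad fully up. Its axis runs along the clamp's y, 24 mm above the bench at the back of the bar; turning it raises the tab and carries it over towards the bar. Stays where it is left (about 0.06 N m of friction).
- pawl_tab (a point): Middle of the pawl's dark steel finger tab, 10 mm thick along the clamp's y, 22 mm along the clamp's x, 30 mm tall (this point is 12 mm below its top when down; it is then 46 mm above the bench, 47 mm to the clamp's +x of the pawl's hinge axis and 22 mm above that). Pinched across the 10 mm from above it can turn between the fingers as it is raised.
- bay: Drying bay, fixed to the bench: open-topped white-walled tray 142 mm (x) x 228 mm (y), wall tops 44 mm above the bench; a low grey blower box adjoins its +x side (42 mm high). Origin on the bench; the tray spans x = -71..71, y = -86..142 mm. The grey floor has six shallow pockets, each 50 mm (bay's x) by 48 mm (bay's y), 8 mm deep, pocket floor 6 mm above the bench, pocket centres at x = -32.5 and 26.5 mm, y = -28, 28 and 84 mm. The bay's -x side has the swinging vent panel.
- peg (a point): Foot of the stay's peg: steel pin 8 mm across with a round top, standing 10 mm above this point, on a white post off the bay's corner at the free end of the vent panel. This point is 51 mm above the bench, where the underside of the seated stay lies.
- vent (a joint): Vent panel (158 mm wide, top 48 mm), upright hinge at x = -77, y = 80 mm of the bay's frame: 0 closed, running along the bay's -y; grows as it swings out to the bay's -x side (clockwise from above), to 1.1 rad. Light, stays where left. The stay's upright pivot is on its top, 140 mm from the hinge; the stay turns freely there from 0.15 to 2.3 rad counter-clockwise off the panel's line.
- stay (a joint): Lift of the stay about the level axis at its pivot: 0 lying level (its lowest, with or without the peg), up to 0.9 rad raised. It falls back to 0, or onto the top of the peg, when let go.
- stay_knob (a point): Centre of the black ball knob, 22 mm across, on the stay's free end, 138 mm along the stay from the pivot and 27 mm above the stay's underside. Moving the knob moves stay and panel together. The stay is a dark steel bar 23 mm wide, 5 mm thick, with three square holes of 13 mm.
- block1: Amber-coloured cast resin specimen block with a dark sprig on top, 40 (x) x 26 (y) x 32 mm (z), about 40 g; origin at the centre of its underside. May be absent (None).
- block2: Amber-coloured cast resin specimen block with a dark sprig on top, 40 (x) x 26 (y) x 32 mm (z), about 40 g; origin at the centre of its underside. May be absent (None).
- block3: Amber-coloured cast resin specimen block with a dark sprig on top, 40 (x) x 26 (y) x 32 mm (z), about 40 g; origin at the centre of its underside. May be absent (None).
- block4: Amber-coloured cast resin specimen block with a dark sprig on top, 40 (x) x 26 (y) x 32 mm (z), about 40 g; origin at the centre of its underside. May be absent (None).
- block5: Amber-coloured cast resin specimen block with a dark sprig on top, 40 (x) x 26 (y) x 32 mm (z), about 40 g; origin at the centre of its underside. May be absent (None).
- stay_hole1 (a point): Centre of the stay's hole 1 at its underside, 50 mm along the stay from the pivot (nearest the panel).
- stay_hole2 (a point): Centre of the stay's hole 2 at its underside, 77 mm along the stay from the pivot (middle one).
- stay_hole3 (a point): Centre of the stay's hole 3 at its underside, 104 mm along the stay from the pivot (farthest from the panel).
- needle (a joint): Needle of the hygrometer, the round 124 mm steel-rimmed gauge 20 mm high, lying face up on the bench on the robot's right, in front of the bay; its white dial has three bands of 0.9 rad marked with one, two and three short bars. -1.35 to -0.45: one bar; -0.45 to 0.45: two bars; 0.45 to 1.35: three bars. 0 points to the middle of the two-bar band, clockwise from above is positive. On a dividing line (within 0.08 rad) either band will do.
- petri_dish: Clear flat dish, 68 mm across, 16 mm high; origin at the centre of its underside. Bystander, not part of the job.
- slide_box: Small wooden box, 85 x 40 x 30 mm; origin at the centre of its underside. Bystander, not part of the job.
- tweezers: Steel tweezers, 110 mm long, 9 mm high; origin at the centre of its underside. Bystander, not part of the job.
- weight: Brass weight, 32 mm across, 44 mm tall; origin at the centre of its underside. Bystander, not part of the job.
There are look-alikes about, which are no part of the job. Leave any blue look-alike of the block4 alone.

How it is judged:
On the way, in this order (a step that is already met when the one before it is completed fails the run):
1. the pawl is lifted clear of the rack (value of joint pawl above 0.22 rad), for 0.1 s.
2. the clamp bar is slid back (value of joint bar above 0.035 m), for 0.2 s.
3. every block lies flat in a pocket of the bay (x of block1 in the frame of bay between -0.066 and 0.06 m and y of block1 in the frame of bay between -0.06 and 0.116 m and z of each of block1, block2, block3, block4, block5 in the frame of bay below 0.0095 m and angle between each of block1, block2, block3, block4, block5's own z axis and vertical below 0.1 rad and linear speed of each of block1, block2, block3, block4, block5 below 0.03 m/s and x of block2 in the frame of bay between -0.066 and 0.06 m and y of block2 in the frame of bay between -0.06 and 0.116 m and x of block3 in the frame of bay between -0.066 and 0.06 m and y of block3 in the frame of bay between -0.06 and 0.116 m and x of block4 in the frame of bay between -0.066 and 0.06 m and y of block4 in the frame of bay between -0.06 and 0.116 m and x of block5 in the frame of bay between -0.066 and 0.06 m and y of block5 in the frame of bay between -0.06 and 0.116 m), for 0.2 s.
4. the stay's matching hole is down over the peg (((value of joint needle below -0.37 rad and horizontal distance between stay_hole1 and peg below 0.005 m and value of joint stay below 0.04 rad) or (value of joint needle between -0.53 and 0.53 rad and horizontal distance between stay_hole2 and peg below 0.005 m and value of joint stay below 0.04 rad) or (value of joint needle above 0.37 rad and horizontal distance between stay_hole3 and peg below 0.005 m and value of joint stay below 0.04 rad))), for 0.2 s.
At the end, for the whole second after the job is handed in: Every block lies flat (0.1 rad, right side up), at rest, in the bay, underside under 9.5 mm above the bench; the hole the hygrometer calls for is over the peg (within 5 mm), the stay level (lift under 0.04 rad); the bar is home (within 4 mm) and the pawl down (under 0.08 rad) (all of step 3 and ((value of joint needle below -0.37 rad and horizontal distance between stay_hole1 and peg below 0.005 m and value of joint stay below 0.04 rad) or (value of joint needle between -0.53 and 0.53 rad and horizontal distance between stay_hole2 and peg below 0.005 m and value of joint stay below 0.04 rad) or (value of joint needle above 0.37 rad and horizontal distance between stay_hole3 and peg below 0.005 m and value of joint stay below 0.04 rad)) and value of joint bar below 0.004 m and value of joint pawl below 0.08 rad and velocity of joint vent below 0.05 rad/s); the robot touches nothing.
It fails at once if a block is raised out of the clamp before the bar is back (value of joint bar below 0.03 m and ((z of block1 in the frame of clamp between 0.03 and 0.07 m and x of block1 in the frame of clamp between -0.03 and 0.03 m and y of block1 in the frame of clamp between -0.14 and 0.14 m) or (z of block2 in the frame of clamp between 0.03 and 0.07 m and x of block2 in the frame of clamp between -0.03 and 0.03 m and y of block2 in the frame of clamp between -0.14 and 0.14 m) or (z of block3 in the frame of clamp between 0.03 and 0.07 m and x of block3 in the frame of clamp between -0.03 and 0.03 m and y of block3 in the frame of clamp between -0.14 and 0.14 m) or (z of block4 in the frame of clamp between 0.03 and 0.07 m and x of block4 in the frame of clamp between -0.03 and 0.03 m and y of block4 in the frame of clamp between -0.14 and 0.14 m) or (z of block5 in the frame of clamp between 0.03 and 0.07 m and x of block5 in the frame of clamp between -0.03 and 0.03 m and y of block5 in the frame of clamp between -0.14 and 0.14 m))).
It fails at once if one of the other things on the bench is disturbed (moved more than 40 mm) (distance of any of petri_dish, slide_box, tweezers, weight from where it was at the start of the episode above 0.04 m).
Of block1, block2, block3, block4, block5 only 3 to 5 are there at a start; the rules pass over those that are not, and their reading is None.
At some moment in a run one of block1, block2, block3, block4, block5 may be knocked a few centimetres aside while the robot is not near it.
Once in a run the grip may slacken for a moment while it holds something.
It also fails if it takes over 210 s, if anything falls off the work surface, if the arm or the gripper's body presses on something with over 40 N, if the wrist force passes 120 N, or if a joint passes its speed limit or range.

ROBOT

A 6-joint arm with a two-finger parallel gripper is mounted at the origin on the work surface. World frame = base frame: x ahead of the robot, y to its left, z up, the work surface at z = 0. Lengths are in m, angles in rad, forces in N, time in s.
With the tool pointing down it reaches from about 0.325 to 0.775 m from the base axis. Payload 9.3 kg.
Tool frame: the origin (TCP) lies between the finger pads; the fingertips stand 25 mm ahead of it and the grasp point (between the pads) lies 6 mm ahead of it; y points along the fingers, x is the direction in which the jaws open and shut, and the axes are right-handed (so a half turn about y gives the same grasp; the last joint's range is limited). The gripper opens to 85 mm and grips with 20 to 120 N. Pads are 22 mm wide; open, the fingers measure 114 mm over their backs; the gripper's body (76 mm by 85 mm) begins 54 mm behind the grasp point. The pads swing forward as they close: fully open they stand 13 mm farther back than shut.
Start: joints at [-1.465, 0.259, 0.021, 1.334, 0, 1.418], TCP at [0.141, -0.532, 0.256] pointing down, gripper open.
Joint ranges: [-3.04, 3.04], [-0.91, 1.82], [-1.04, 1.36], [-1.92, 1.95], [-1.52, 1.45], [-3.14, 3.14]. Speed limits (rad/s): [2.22, 2.22, 2.79, 3.14, 3.14, 3.14].

INTERFACE

Orientations are given as a rotation vector (axis times angle).
In Python, from workcell import robot, optics gives the robot as it stands.
- The arm moves only by the tool apply_moves, never from a script. Its argument "motion" is a list that holds one entry, the list of rows, each a list of 7 numbers: the shift along the tool's x, y, z in m, then the turn, a rotation vector about the tool's x, y, z in degrees, then the opening, from 0 (shut) to 1 (fully open). A call has 1 to 5 rows; each row is the pose to reach, as a shift and turn from the pose commanded when the call began, along the tool's axes at that moment; what a row does not reach only later rows make up. A row lasts 1/12 s, in which the tool goes at most 41.7 mm and 7.16 degrees, less where a joint would pass 70% of its speed; a pose out of reach is approached as far as the arm can. A call with a gripper value outside its range is refused whole. The fingers move at their own pace and stop on an object; the grip force is fixed at half the most. Time passes only in rows, so rows that repeat a pose let the fingers close. It gives the time, the measured TCP pose, the force and the opening at its end, in the units of the state.
- robot.state(): the state, without advancing time (a new reading comes with each control period).
- optics.grab_frame(name): name is "scene" or "top" or "wrist"; returns a dict with "frame" (384x512x3 uint8, red, green, blue), "camera_matrix" (3x3 intrinsics, pixels), "camera_from_world" (4x4, takes a point from world to camera coordinates). Camera axes: x right, y up, looking along -z (the intrinsics and any distortion apply to the point x, -y, -z); pixel columns grow to the right and rows downward; lengths in m; the calibration is good to about 2 mm. A picture is of the moment at which its call begins. There is no depth.
- robot.finish_job(): hands the job in, once; it reports no verdict.
Trained networks look in the newest picture that a camera, given by its name, has taken for a name from the list of things; names that differ only in an ending like _2 or _b are one class to them, and where a whole thing is asked for, a point or a joint stands for the part that bears it (a point fixed in the world has none). Each returns a list of dicts, best first, with "conf" (0 to 1); they miss things now and then, are a little off and sometimes report something else, mostly with a low value. They report only what shows in the picture. A call takes as long as a camera call. They do not tell look-alikes from the thing itself.
- optics.look_for(camera, query): "bbox" ([left, top, right, bottom] in pixels, round what is visible of it).
The state is a dict: "t": time; "joint_positions": joint angles; "joint_vel": joint speeds; "effort": joint torques, N m; "tcp_pos": TCP position; "tcp_rot": TCP orientation; "force": force on the tool from outside, world axes, zero at the start; "moment": the same for the moment, N m; "grip_width": finger opening in m.
Only numpy, scipy, OpenCV 4.12 (cv2) and the standard library are available. Lean on these libraries where they do the work, as an engineer would, in place of code of your own. Each camera call takes 0.05 s, during which the arm holds its last target.

## Working session

There is one attempt and no reset: what is moved stays moved. The work goes in short steps, Python scripts to look and compute and a tool call to move; the robot and the scene stay as the last step left them, time stands still between calls to the robot, and variables do not carry over. Pictures are saved under pics/ and viewed, and the job is handed in when it is done.

Besides the shell and the picture viewer there is one more tool, called after "Request:" in YAML: its name, and indented under it one key for each argument. apply_moves: Moves the arm, as the interface text tells. Its arguments: {"type":"object","properties":{"motion":{"type":"array"}},"required":["motion"]}

```bash
ls; mkdir -p pics
cat > h.py <<'E'
import numpy as np, cv2
from workcell import robot, optics
from scipy.spatial.transform import Rotation as R
def grab(n,save=None):
    f=optics.grab_frame(n)
    if save: cv2.imwrite('pics/'+save,cv2.cvtColor(f['frame'],cv2.COLOR_RGB2BGR))
    return f
def proj(f,P):
    P=np.atleast_2d(P); T=f['camera_from_world']; c=P@T[:3,:3].T+T[:3,3]
    c=c*[1,-1,-1]; u=c@np.array(f['camera_matrix']).T
    return u[:,:2]/u[:,2:]
def ray(f,px,z):
    T=np.array(f['camera_from_world']);K=np.array(f['camera_matrix'])
    d=np.linalg.inv(K)@np.array([px[0],px[1],1.]); d=d*[1,-1,-1]
    d=T[:3,:3].T@d; o=-T[:3,:3].T@T[:3,3]
    return o+d*(z-o[2])/d[2]
E
python3 - <<'E'
from h import *
for n in ['scene','top','wrist']:
    f=grab(n,n+'0.png'); print(n,f['camera_matrix'],np.round(f['camera_from_world'],3).tolist(), [k for k in f])
s=robot.state(); print(s)
E
```

```text
pics
scene [[381.83580098   0.         256.47036339]
 [  0.         381.83580098 189.06649385]
 [  0.           0.           1.        ]] [[0.169, 0.986, 0.006, -0.024], [-0.828, 0.138, 0.543, 0.41], [0.534, -0.097, 0.84, -1.325], [0.0, 0.0, 0.0, 1.0]] ['frame', 'camera_matrix', 'camera_from_world']
top [[500.14133889   0.         247.25439146]
 [  0.         500.14133889 195.82517038]
 [  0.           0.           1.        ]] [[-0.003, -1.0, 0.013, -0.067], [0.996, -0.002, 0.085, -0.521], [-0.085, 0.013, 0.996, -1.622], [0.0, 0.0, 0.0, 1.0]] ['frame', 'camera_matrix', 'camera_from_world']
wrist [[297.31651716   0.         258.69099594]
 [  0.         297.31651716 194.03310181]
 [  0.           0.           1.        ]] [[0.255, -0.967, -0.002, -0.549], [0.927, 0.245, -0.285, 0.037], [0.276, 0.071, 0.959, -0.38], [0.0, 0.0, 0.0, 1.0]] ['frame', 'camera_matrix', 'camera_from_world']
{'t': 0.15, 'joint_positions': array([-1.46464016e+00,  2.59076687e-01,  2.09791110e-02,  1.33368160e+00,
        1.96002965e-05,  1.41816625e+00]), 'joint_vel': array([ 1.06558171e-03, -1.94952865e-03,  4.15783542e-03, -1.37021865e-04,
       -1.18481781e-03, -6.45183778e-05]), 'effort': array([ 2.92938217e-03, -5.55972004e+01,  3.44662213e+01,  1.14297483e-02,
       -1.69784275e-04,  9.86328587e-06]), 'tcp_pos': array([ 0.14071652, -0.53152844,  0.25581445]), 'tcp_rot': array([-1.31982356,  1.01691726, -1.01581006]), 'force': array([-0.57173076, -0.51752152, -0.51054494]), 'moment': array([-0.01504339,  0.00478535,  0.02392825]), 'grip_width': 0.08505519705703772}
```

View images.

View pics/top0.png

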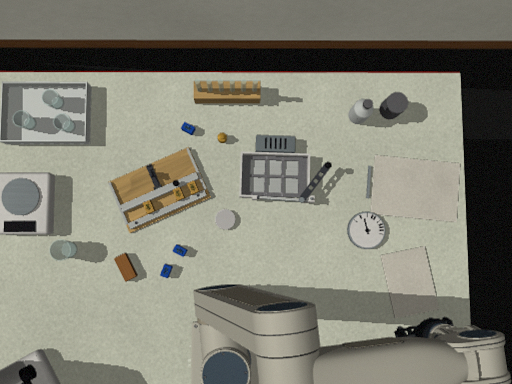

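View pics/scene0.png

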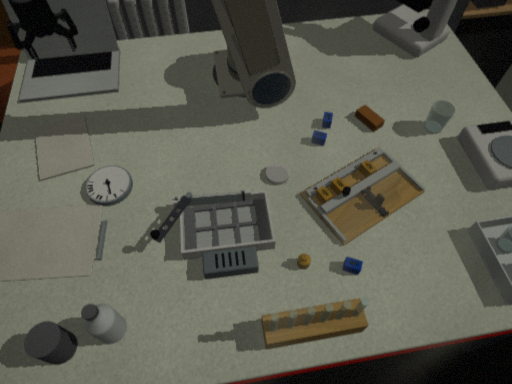

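View pics/wrist0.png

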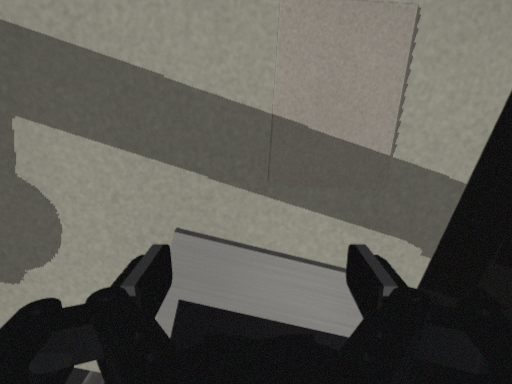

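Run:
```python
from h import *
f=grab('top','t1.png')['frame']; g=grab('scene')
def crop(f,x0,y0,x1,y1,s,n): cv2.imwrite('pics/'+n,cv2.cvtColor(cv2.resize(f[y0:y1,x0:x1],None,fx=s,fy=s,interpolation=cv2.INTER_CUBIC),cv2.COLOR_RGB2BGR))
crop(f,100,130,230,240,6,'c1.png'); crop(f,230,120,400,260,4.6,'c2.png')
crop(g['frame'],290,140,430,245,5.5,'c3.png');crop(g['frame'],75,150,285,285,3.7,'c4.png')
for c in ['top','scene']:
    for q in ['clamp','bay','block1','bar_knob','pawl_tab','stay_knob','needle','petri_dish','slide_box','tweezers','weight','vent','stay_hole2']:
        print(c,q,[(round(d['conf'],2),[int(v) for v in d['bbox']]) for d in optics.look_for(c,q)][:7])
```

```text
top clamp [(0.65, [108, 147, 212, 232])]
top bay [(0.59, [240, 134, 330, 203]), (0.41, [120, 168, 195, 210])]
top block1 [(0.68, [256, 160, 332, 201]), (0.65, [157, 263, 172, 277]), (0.6, [171, 189, 184, 198]), (0.59, [142, 200, 153, 214]), (0.56, [171, 243, 183, 256])]
top bar_knob [(0.61, [119, 169, 196, 211])]
top pawl_tab [(0.43, [150, 170, 159, 190])]
top stay_knob [(0.55, [300, 161, 330, 199])]
top needle []
top petri_dish [(0.71, [214, 208, 234, 226])]
top slide_box [(0.71, [298, 159, 332, 199]), (0.7, [117, 252, 138, 282]), (0.44, [187, 179, 198, 197])]
top tweezers [(0.65, [369, 165, 371, 195]), (0.52, [121, 168, 197, 211]), (0.16, [219, 131, 226, 147])]
top weight [(0.59, [218, 132, 226, 148])]
top vent [(0.98, [257, 163, 336, 199]), (0.56, [304, 165, 328, 197])]
top stay_hole2 [(0.78, [302, 161, 333, 199])]
scene clamp [(0.6, [299, 150, 424, 243])]
scene bay [(0.74, [148, 187, 272, 281])]
scene block1 [(0.72, [151, 198, 191, 244]), (0.66, [359, 162, 375, 177]), (0.64, [342, 255, 365, 276]), (0.61, [316, 186, 332, 204]), (0.51, [313, 132, 328, 144]), (0.49, [328, 175, 346, 193]), (0.49, [321, 111, 334, 129])]
scene bar_knob [(0.78, [320, 162, 402, 215])]
scene pawl_tab [(0.5, [365, 186, 383, 207])]
scene stay_knob [(0.61, [150, 201, 191, 244])]
scene needle [(0.4, [151, 194, 191, 240]), (0.2, [149, 190, 274, 281])]
scene petri_dish [(0.9, [263, 162, 290, 185]), (0.48, [151, 199, 190, 243])]
scene slide_box [(0.93, [357, 105, 383, 131])]
scene tweezers [(0.46, [97, 222, 105, 261]), (0.42, [358, 161, 373, 179])]
scene weight [(0.74, [358, 106, 384, 133]), (0.63, [298, 254, 312, 269]), (0.32, [266, 157, 292, 185])]
scene vent [(0.75, [150, 196, 243, 243])]
scene stay_hole2 [(0.93, [152, 197, 188, 243])]
```

View pics/c1.png

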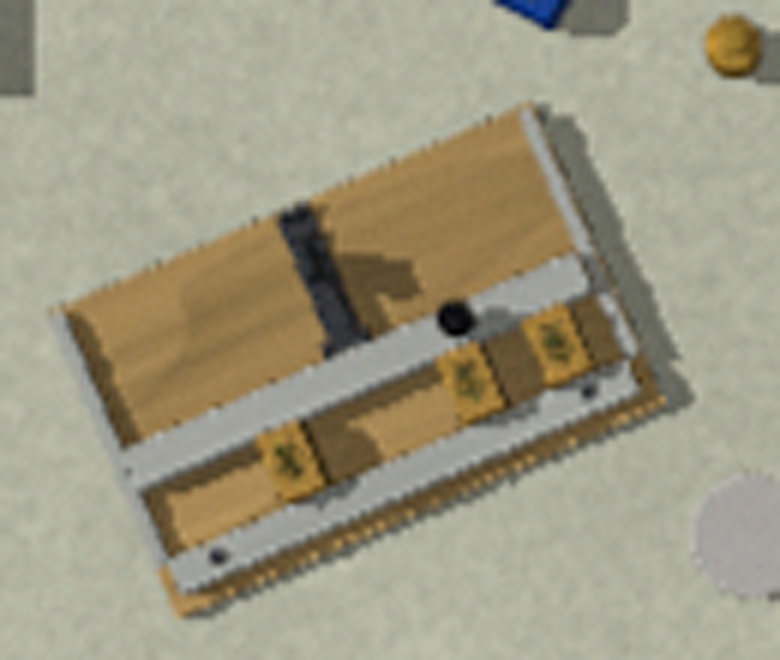

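View pics/c2.png

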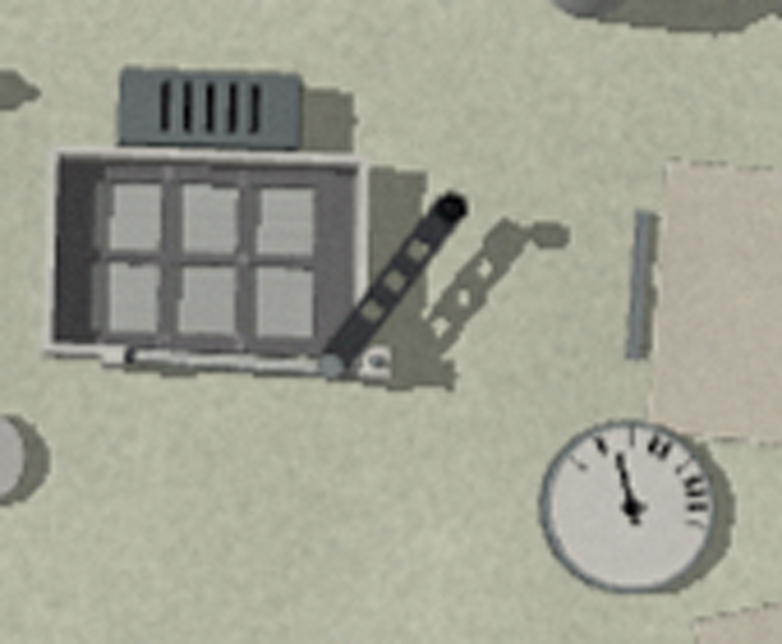

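View pics/c3.png

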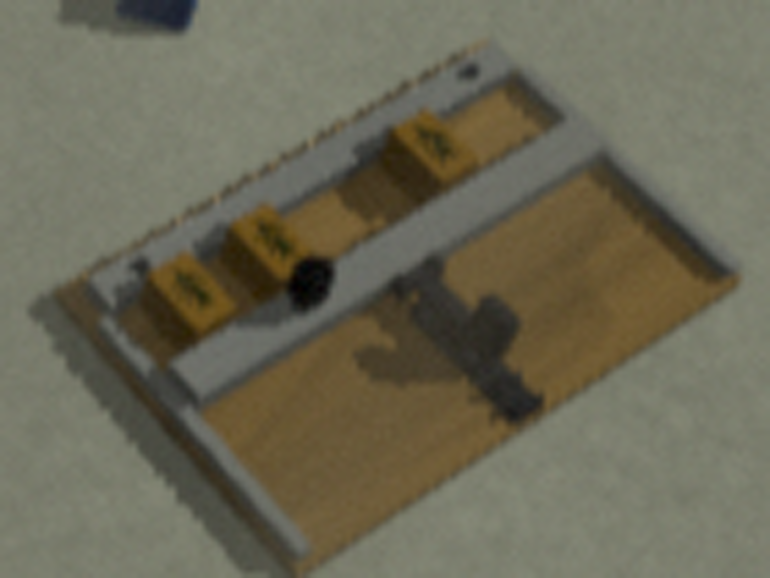

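View pics/c4.png

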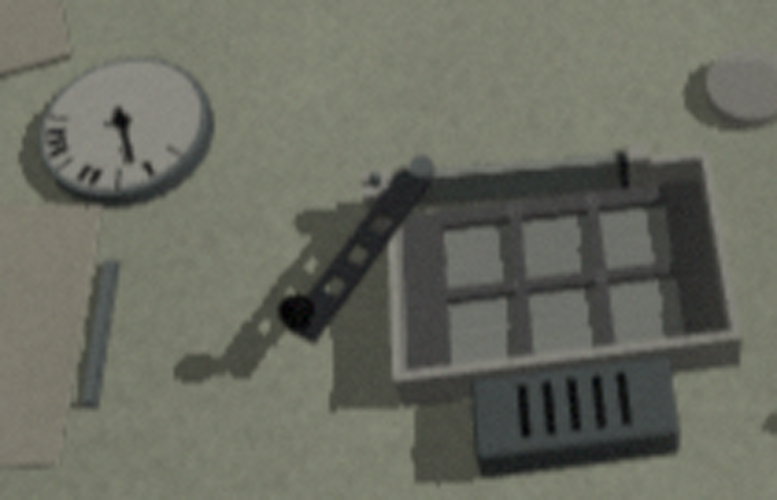

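Run:
```python
from h import *
f=grab('top'); 
c1=lambda x,y:(100+x/6,130+y/6)
c2=lambda x,y:(230+x/4.6,120+y/4.6)
for n,p,z in [('knob',c1(455,318),.064),('b+',c1(290,460),.042),('b-',c1(470,383),.042),('b--',c1(555,345),.042),('tabtop',c1(300,215),.058),
 ('barL',c1(128,455),.03),('barR',c1(585,268),.03),('bayTL',c2(55,155),.044),('bayTR',c2(365,155),.044),('bayBR',c2(362,352),.044),('bayBL',c2(48,348),.044),('pivot',c2(333,364),.055),('sknob',c2(452,208),.08),('peg',c2(376,360),.058),('hinge',c2(131,355),.05),('gauge',c2(632,508),.02),('petri',(224,217),.016),('weight',(222,138),.044)]:
    print(n,np.round(ray(f,p,z),3))
print(R.from_rotvec(robot.state()['tcp_rot']).as_matrix().round(3))
```

```text
knob [0.559 0.161 0.064]
b+ [0.485 0.252 0.042]
b- [0.526 0.156 0.042]
b-- [0.547 0.11  0.042]
tabtop [0.616 0.246 0.058]
barL [0.489 0.342 0.03 ]
barR [0.59  0.095 0.03 ]
bayTL [ 0.658 -0.051  0.044]
bayTR [ 0.657 -0.272  0.044]
bayBR [ 0.517 -0.268  0.044]
bayBL [ 0.52  -0.046  0.044]
pivot [ 0.507 -0.246  0.055]
sknob [ 0.614 -0.327  0.08 ]
peg [ 0.51  -0.275  0.058]
hinge [ 0.514 -0.104  0.05 ]
gauge [ 0.406 -0.463  0.02 ]
petri [0.452 0.008 0.016]
weight [0.71  0.014 0.044]
[[ 0.256  0.     0.967]
 [-0.967 -0.     0.256]
 [ 0.    -1.    -0.   ]]
```

```bash
cat >> h.py <<'E'
def tgt(x,y,z,th=None,s=None):
    "print shift(mm) in tool axes & turn (deg about tool y) to vertical pose with tool-x at th deg"
    s=s or robot.state(); M=R.from_rotvec(s['tcp_rot']).as_matrix()
    sh=M.T@(np.array([x,y,z])-s['tcp_pos'])
    if th is None: th=np.degrees(np.arctan2(M[1,0],M[0,0]))
    t=np.radians(th); X=[np.cos(t),np.sin(t),0];Y=[0,0,-1.];Z=np.cross(X,Y)
    D=M.T@np.array([X,Y,Z]).T
    print('shift',np.round(sh,4).tolist(),'turn',np.round(np.degrees(R.from_matrix(D).as_rotvec()),2).tolist())
def st():
    s=robot.state();M=R.from_rotvec(s['tcp_rot']).as_matrix()
    print('t',round(s['t'],2),'tcp',s['tcp_pos'].round(4),'th',np.degrees(np.arctan2(M[1,0],M[0,0])).round(2),'tilt',M[:,1].round(3),'F',s['force'].round(1),'w',round(s['grip_width'],4),'q',s['joint_positions'].round(2))
E
python3 - <<'E'
from h import *
f=grab('wrist');T=f['camera_from_world'];s=robot.state();M=R.from_rotvec(s['tcp_rot']).as_matrix()
o=-T[:3,:3].T@T[:3,3]; print('cam in tool',M.T@(o-s['tcp_pos']), 'look', M.T@(-T[:3,:3].T@[0,0,1]))
tgt(0.48,-0.22,0.28,-90)
E
```

```text
cam in tool [-0.00046256 -0.11819848  0.07200367] look [-8.08568389e-04  9.58572407e-01 -2.84847832e-01]
shift [-0.2145, -0.0237, 0.4077] turn [0.0, 14.83, -0.0]
```

Request:
apply_moves:
  motion:
    - [[-0.107, -0.012, 0.204, 0, 7, 0, 1], [-0.107, -0.012, 0.204, 0, 7, 0, 1], [-0.107, -0.012, 0.204, 0, 7, 0, 1], [-0.107, -0.012, 0.204, 0, 7, 0, 1], [-0.107, -0.012, 0.204, 0, 7, 0, 1]]

```text
t: 2.07
tcp_pos: [0.2946, -0.3901, 0.2673]
tcp_rot: [-1.27, 1.108, -1.109]
force: [0.6, -1.5, 0.2]
grip_width: 0.0853
```

Request:
apply_moves:
  motion:
    - [[-0.06, -0.012, 0.22, 0, 7.5, 0, 1], [-0.06, -0.012, 0.22, 0, 7.5, 0, 1], [-0.06, -0.012, 0.22, 0, 7.5, 0, 1], [-0.06, -0.012, 0.22, 0, 7.5, 0, 1], [-0.06, -0.012, 0.22, 0, 7.5, 0, 1]]

```text
t: 2.48
tcp_pos: [0.4819, -0.3108, 0.2781]
tcp_rot: [-1.212, 1.204, -1.205]
force: [-1.0, -0.6, 0.6]
grip_width: 0.0854
```

Run:
```python
from h import *
st(); grab('wrist','w1.png'); tgt(0.47,-0.22,0.30,-90)
```

```text
t 2.48 tcp [ 0.4819 -0.3108  0.2781] th -89.67 tilt [ 0. -0. -1.] F [-1.  -0.6  0.6] w 0.0854 q [-0.72  0.29  0.13  1.4  -0.    2.42]
shift [-0.0883, -0.0223, -0.0163] turn [-0.17, 0.53, -0.06]
```

View pics/w1.png

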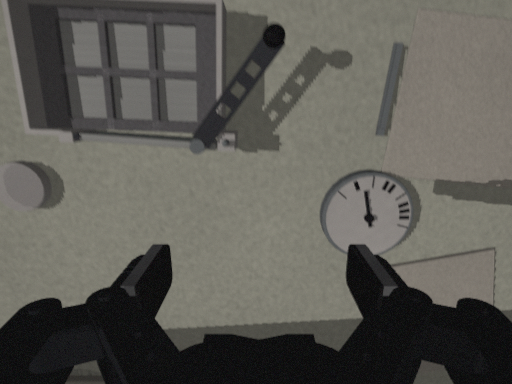

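Run:
```python
from h import *
f=cv2.imread('pics/w1.png')
cv2.imwrite('pics/w1a.png',cv2.resize(f[0:170,0:260],None,fx=3,fy=3,interpolation=cv2.INTER_CUBIC))
cv2.imwrite('pics/w1b.png',cv2.resize(f[0:270,190:430],None,fx=2.2,fy=2.2,interpolation=cv2.INTER_CUBIC))
```

```text
(no output)
```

View pics/w1a.png

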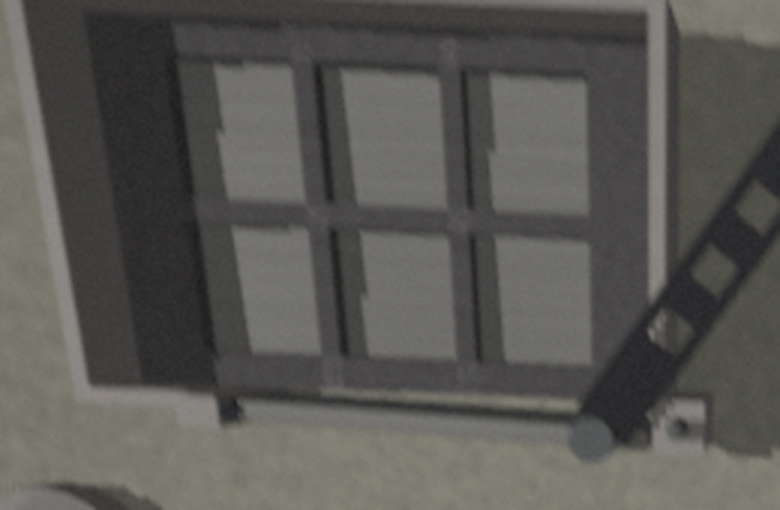

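View pics/w1b.png

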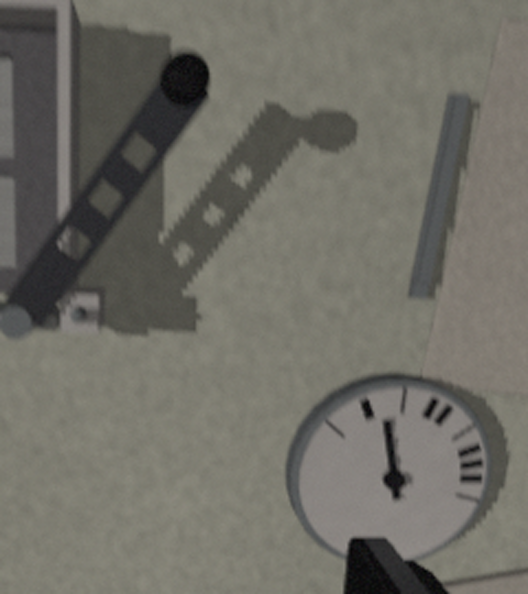

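```bash
cat > bay.py <<'E'
from h import *
from scipy.optimize import least_squares
f=grab('wrist')
k=1/3
# (bay xyz, px u or None, v or None)
obs=[((-.071,.142,.044),82,402),((.0265,-.052,.014),588,145),((-.0325,-.052,.014),591,300),((.0265,.004,.014),442,140),((-.0325,.004,.014),455,300),((.0265,.060,.014),298,140),((-.0325,.060,.014),318,300),
((-.0575,-.028,.014),548,364),((-.0575,.028,.014),412,359),((-.0075,-.028,.014),540,238),((-.0075,.028,.014),408,232),((.0015,-.028,.014),540,214),((.0015,.028,.014),395,209),((-.0575,.084,.014),282,354)]
wu=[1]*7+[0]*7; wv=[1]+[0]*6+[1]*7
P=np.array([o[0] for o in obs]);U=np.array([o[1:] for o in obs])*k
def W(p,P):
    c,s=np.cos(p[2]),np.sin(p[2]); return np.c_[p[0]+c*P[:,0]-s*P[:,1],p[1]+s*P[:,0]+c*P[:,1],P[:,2]]
def res(p):
    q=proj(f,W(p,P)); return np.r_[(q[:,0]-U[:,0])*wu,(q[:,1]-U[:,1])*wv]
r=least_squares(res,[.588,-.187,0],loss='soft_l1'); print(r.x,np.degrees(r.x[2])); print(r.fun.round(1))
np.save('bay.npy',r.x)
print('peg(z.061)',ray(f,(680*k,425*k),.061),'pivot',ray(f,(590*k,437*k),.058),'sknob',ray(f,(190+186/2.2,78/2.2),.078))
print('hinge',ray(f,(231*k,410*k),.048))
for q in [(-.077,.080,.048)]: print(W(r.x,np.array([q])))
for h in [(756,208),(716,268),(670,332)]: print('hole',ray(f,(h[0]*k,h[1]*k),.054))
E
python3 bay.py
```

```text
[ 0.59782181 -0.17976457 -0.00807087] -0.4624265703069914
[-0.3 -0.6  0.5  0.1  0.1  0.2  0.  -0.  -0.  -0.  -0.  -0.  -0.  -0.
 -2.  -0.   0.   0.  -0.  -0.  -0.   0.1  1.  -0.7  0.5 -0.7  0.1  1.9]
peg(z.061) [ 0.52081264 -0.27128343  0.061     ] pivot [ 0.51569197 -0.23691653  0.058     ] sknob [ 0.62460975 -0.3214768   0.078     ]
hinge [ 0.52356604 -0.09701685  0.048     ]
[[ 0.52146998 -0.09914572  0.048     ]]
hole [ 0.59680082 -0.29925463  0.054     ]
hole [ 0.576511   -0.28480825  0.054     ]
hole [ 0.55403745 -0.26758322  0.054     ]
```

Request:
apply_moves:
  motion:
    - [[-0.088, -0.02, -0.016, 0, 0, 0, 1], [-0.088, -0.02, -0.016, 0, 0, 0, 1], [-0.088, -0.02, -0.016, 0, 0, 0, 1], [-0.088, -0.02, -0.016, 0, 0, 0, 1], [-0.088, -0.02, -0.016, 0, 0, 0, 1]]

```text
t: 3.0
tcp_pos: [0.4636, -0.2242, 0.2982]
tcp_rot: [-1.212, 1.203, -1.205]
force: [0.3, -0.4, -0.0]
grip_width: 0.0856
```

```bash
cat >> h.py <<'E'
import pickle
def snap(n,name):
    f=grab(n,name+'.png'); pickle.dump(f,open('pics/'+name+'.pkl','wb')); return f
def load(name): return pickle.load(open('pics/'+name+'.pkl','rb'))
def crop(name,x0,y0,x1,y1,s,out):
    f=cv2.imread(f'pics/{name}.png'); cv2.imwrite('pics/'+out,cv2.resize(f[y0:y1,x0:x1],None,fx=s,fy=s,interpolation=cv2.INTER_CUBIC))
E
python3 - <<'E'
from h import *
st(); f=snap('wrist','w2'); st(); 
T=f['camera_from_world'];s=robot.state();M=R.from_rotvec(s['tcp_rot']).as_matrix()
o=-T[:3,:3].T@T[:3,3]; print('cam in tool',M.T@(o-s['tcp_pos']))
crop('w2',60,0,320,190,3,'w2a.png')
E
```

```text
t 3.0 tcp [ 0.4636 -0.2242  0.2982] th -89.62 tilt [ 0.001 -0.001 -1.   ] F [ 0.3 -0.4 -0. ] w 0.0856 q [-0.61  0.19  0.03  1.42 -0.    2.52]
t 3.05 tcp [ 0.4637 -0.2249  0.2977] th -89.68 tilt [ 0.    -0.001 -1.   ] F [ 0.2  0.2 -0.3] w 0.0854 q [-0.61  0.19  0.03  1.42 -0.    2.52]
cam in tool [-0.0011216  -0.11871011  0.07176158]
```

View pics/w2.png

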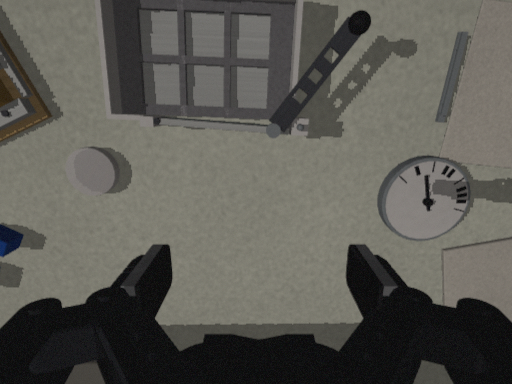

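View pics/w2a.png

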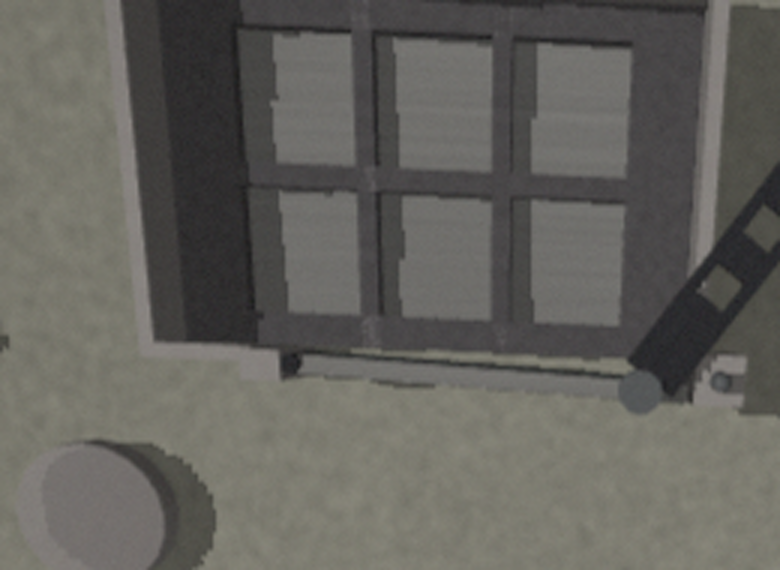

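```bash
cat > bay.py <<'E'
from h import *
from scipy.optimize import least_squares
f=load('w2')
obs=[]
for y,(a,b) in {-.052:(632,624),-.004:(514,512),.004:(493,492),.052:(374,381),.06:(355,361),.108:(238,250)}.items():
    obs+=[((.0265,y,.014),a,None,110),((-.0325,y,.014),b,None,250)]
for x,vs in {-.0575:(325,320,317),-.0075:(198,193,188),.0015:(178,170,165),.0515:(42,34,28)}.items():
    for y,v in zip((-.028,.028,.084),vs): obs+=[((x,y,.014),None,v,0)]
obs+=[((-.071,.142,.044),145,352,0)]
P=np.array([o[0] for o in obs])
def W(p,P):
    P=np.atleast_2d(P);c,s=np.cos(p[2]),np.sin(p[2]); return np.c_[p[0]+c*P[:,0]-s*P[:,1],p[1]+s*P[:,0]+c*P[:,1],P[:,2]]
def res(p):
    q=proj(f,W(p,P)); r=[]
    for i,o in enumerate(obs):
        if o[1] is not None: r.append(q[i,0]-60-o[1]/3)
        if o[2] is not None: r.append(q[i,1]-o[2]/3)
    return np.array(r)
if __name__=='__main__':
    r=least_squares(res,[.588,-.187,0],loss='soft_l1'); print(r.x,np.degrees(r.x[2])); print(r.fun.round(1), res(r.x).round(1))
    np.save('bay.npy',r.x)
    px=lambda u,v:(60+u/3,v/3)
    print('peg(z.061)',ray(f,px(722,381),.061),'pivot',ray(f,px(640,390),.058),'sknob',ray(f,(359,22),.078))
    print('hinge',W(r.x,(-.077,.080,.048)),'pivot closed',W(r.x,(-.077,-.060,.048)))
    ft=grab('top'); 
    for z,pts in [(.044,[(.071,.142),(.071,-.086),(-.071,-.086),(-.071,.142)])]:
        print(proj(ft,W(r.x,[(a,b,z) for a,b in pts])).round(1))
    for q in ['petri_dish','weight','clamp','slide_box']: pass
E
python3 bay.py
```

```text
[ 0.59093642 -0.1846894  -0.02584547] -1.4808365213202865
[-0.2  0.4 -0.2  0.2  0.2  0.6  0.4 -0.1  0.2  0.2 -0.4 -0.6 -0.3 -0.1
 -0.5  0.5  0.6  0.7 -0.7  0.4  0.5 -0.8  0.2  0.5 -0.5 -2.2] [-0.2  0.4 -0.2  0.2  0.2  0.6  0.4 -0.1  0.2  0.2 -0.4 -0.6 -0.3 -0.1
 -0.5  0.5  0.6  0.7 -0.7  0.4  0.5 -0.8  0.2  0.5 -0.5 -2.2]
peg(z.061) [ 0.51208008 -0.2726869   0.061     ] pivot [ 0.50822633 -0.24095497  0.058     ] sknob [ 0.61757076 -0.32466015  0.078     ]
hinge [[ 0.51602954 -0.10272624  0.048     ]] pivot closed [[ 0.51241158 -0.24267948  0.048     ]]
[[240.  151.3]
 [309.6 153. ]
 [309.  196.2]
 [238.9 194.5]]
```

Run:
```python
from h import *
tgt(.47,.17,.30,112)
```

```text
shift [-0.3952, -0.0027, 0.0083] turn [-0.01, 158.28, 0.02]
```

Request:
apply_moves:
  motion:
    - [[-0.2, 0, 0.004, 0, -35, 0, 1], [-0.2, 0, 0.004, 0, -35, 0, 1], [-0.2, 0, 0.004, 0, -35, 0, 1], [-0.2, 0, 0.004, 0, -35, 0, 1], [-0.2, 0, 0.004, 0, -35, 0, 1]]

```text
t: 3.52
tcp_pos: [0.4665, -0.0231, 0.2973]
tcp_rot: [-1.441, 0.741, -0.74]
force: [0.5, -0.5, -0.3]
grip_width: 0.0852
```

Request:
apply_moves:
  motion:
    - [[-0.159, 0, 0.113, 0, -35, 0, 1], [-0.159, 0, 0.113, 0, -35, 0, 1], [-0.159, 0, 0.113, 0, -35, 0, 1], [-0.159, 0, 0.113, 0, -35, 0, 1], [-0.159, 0, 0.113, 0, -35, 0, 1]]

```text
t: 3.93
tcp_pos: [0.4672, 0.173, 0.2971]
tcp_rot: [-1.554, 0.265, -0.264]
force: [0.7, -0.5, -0.6]
grip_width: 0.0855
```

Request:
apply_moves:
  motion:
    - [[0, 0, 0, 0, -35, 0, 1], [0, 0, 0, 0, -35, 0, 1], [0, 0, 0, 0, -35, 0, 1], [0, 0, 0, 0, -35, 0, 1], [0, 0, 0, 0, -35, 0, 1]]

```text
t: 4.35
tcp_pos: [0.4677, 0.1701, 0.2969]
tcp_rot: [-1.56, -0.213, 0.215]
force: [0.1, 0.5, -0.6]
grip_width: 0.0855
```

Request:
apply_moves:
  motion:
    - [[0, 0, 0, 0, -35, 0, 1], [0, 0, 0, 0, -35, 0, 1], [0, 0, 0, 0, -35, 0, 1], [0, 0, 0, 0, -35, 0, 1], [0, 0, 0, 0, -35, 0, 1]]

```text
t: 4.77
tcp_pos: [0.4678, 0.1699, 0.297]
tcp_rot: [-1.458, -0.688, 0.69]
force: [-0.1, 0.6, 0.4]
grip_width: 0.0855
```

Request:
apply_moves:
  motion:
    - [[0, 0, 0, 0, -35, 0, 1], [0, 0, 0, 0, -35, 0, 1], [0, 0, 0, 0, -35, 0, 1], [0, 0, 0, 0, -35, 0, 1], [0, 0, 0, 0, -35, 0, 1]]

```text
t: 5.18
tcp_pos: [0.4678, 0.1699, 0.297]
tcp_rot: [-1.244, -1.151, 1.153]
force: [0.5, 0.2, 0.6]
grip_width: 0.0854
```

Run:
```python
from h import *
st();tgt(.47,.17,.30,112)
```

```text
t 5.18 tcp [0.4678 0.1699 0.297 ] th 85.59 tilt [-0.001 -0.    -1.   ] F [0.5 0.2 0.6] w 0.0854 q [ 0.18  0.16 -0.    1.41 -0.    0.26]
shift [0.0003, -0.003, -0.0022] turn [-0.06, -26.41, -0.01]
```

Request:
apply_moves:
  motion:
    - [[0, 0, 0, 0, -26.4, 0, 1], [0, 0, 0, 0, -26.4, 0, 1], [0, 0, 0, 0, -26.4, 0, 1], [0, 0, 0, 0, -26.4, 0, 1], [0, 0, 0, 0, -26.4, 0, 1]]

```text
t: 5.6
tcp_pos: [0.4677, 0.17, 0.297]
tcp_rot: [-1.003, -1.483, 1.485]
force: [0.2, -0.0, 0.2]
grip_width: 0.0854
```

Run:
```python
from h import *
st();snap('wrist','w3');crop('w3',0,0,512,250,1.56,'w3s.png')
```

```text
t 5.6 tcp [0.4677 0.17   0.297 ] th 111.85 tilt [-0.001 -0.    -1.   ] F [ 0.2 -0.   0.2] w 0.0854 q [ 0.18  0.16 -0.    1.41 -0.   -0.2 ]
```

View pics/w3s.png

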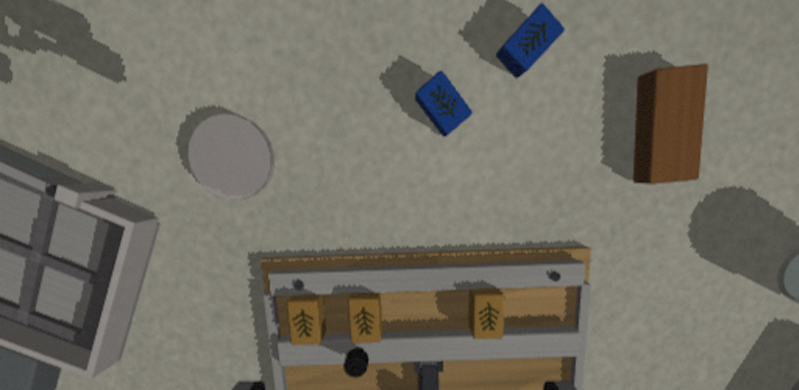

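Run:
```python
from h import *
tgt(.545,.205,.32,112)
```

```text
shift [0.004, -0.023, -0.0848] turn [-0.06, -0.45, 0.01]
```

Request:
apply_moves:
  motion:
    - [[0.004, -0.023, -0.085, 0, 0, 0, 1], [0.004, -0.023, -0.085, 0, 0, 0, 1], [0.004, -0.023, -0.085, 0, 0, 0, 1], [0.004, -0.023, -0.085, 0, 0, 0, 1]]

```text
t: 5.98
tcp_pos: [0.5467, 0.2062, 0.3193]
tcp_rot: [-1.006, -1.479, 1.481]
force: [-1.6, -0.0, -0.8]
grip_width: 0.0855
```

Run:
```python
from h import *
st();snap('wrist','w4');st();crop('w4',120,60,400,260,2.8,'w4s.png')
```

```text
t 5.98 tcp [0.5467 0.2062 0.3193] th 111.52 tilt [-0.001 -0.    -1.   ] F [-1.6 -0.  -0.8] w 0.0855 q [ 0.22  0.31  0.26  1.52 -0.   -0.16]
t 6.03 tcp [0.5452 0.2059 0.3194] th 111.56 tilt [-0.002 -0.001 -1.   ] F [-0.6 -0.4 -0.2] w 0.0855 q [ 0.22  0.31  0.25  1.52 -0.   -0.16]
```

View pics/w4s.png

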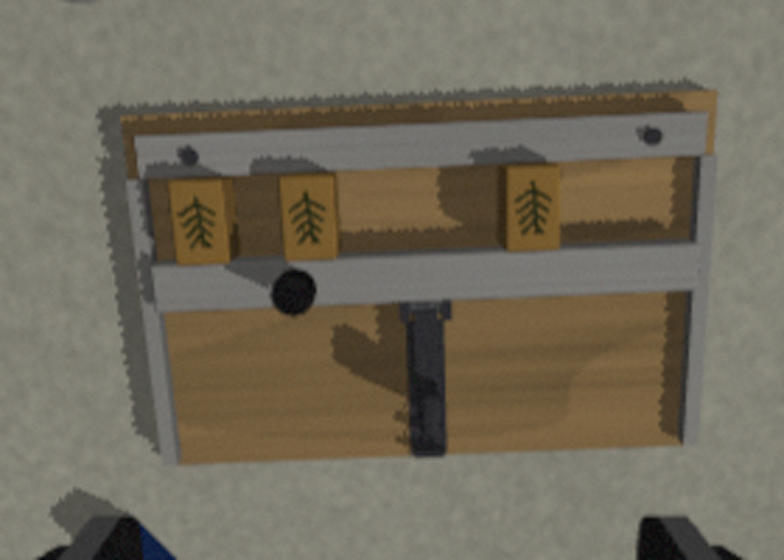

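```bash
cat > clamp.py <<'E'
from h import *
from scipy.optimize import least_squares
f=load('w4')
px=lambda u,v:np.array((120+u/2.8,60+v/2.8))
from bay import W
lines=[(-.020,.026,[(200,176),(420,167),(690,156)]),(.020,.030,[(160,266),(420,255),(690,243)]),(.044,.030,[(165,310),(690,290)])]
ends=[((.032,-.135,.03),(157,287)),((.032,.135,.03),(698,267))]
def res(p):
    r=[]
    c,s=np.cos(p[2]),np.sin(p[2])
    for x,z,pts in lines:
        for q in pts:
            w=ray(f,px(*q),z); d=w[:2]-p[:2]; r.append((c*d[0]+s*d[1]-x)*1000)
    for P,q in ends:
        w=ray(f,px(*q),P[2]); d=w[:2]-p[:2]; r.append((-s*d[0]+c*d[1]-P[1])*1000)
    return np.array(r)
def loc(p,w):
    c,s=np.cos(p[2]),np.sin(p[2]); d=w[:2]-p[:2]; return np.array([c*d[0]+s*d[1],-s*d[0]+c*d[1]])
if __name__=='__main__':
    r=least_squares(res,[.51,.18,.39],loss='soft_l1'); print(r.x,np.degrees(r.x[2])); print(res(r.x).round(1)); np.save('clamp.npy',r.x)
    for n,q,z in [('knob',(294,290),.064),('b1',(200,221),.042),('b2',(309,217),.042),('b3',(531,207),.042),('strip',(425,330),.03)]:
        w=ray(f,px(*q),z); print(n,w.round(4),loc(r.x,w).round(4))
    a=cv2.imread('pics/w4.png')[155:230,220:330]; a=np.clip(a.astype(float)*2.5,0,255).astype(np.uint8)
    cv2.imwrite('pics/tab.png',cv2.resize(a,None,fx=7,fy=7,interpolation=cv2.INTER_CUBIC))
E
python3 clamp.py
```

```text
[0.50717947 0.210504   0.41502689] 23.779289141348837
[-0.6 -0.5 -0.5  1.4  1.1  0.6 -0.6 -0.2  1.6 -1.6]
knob [0.5593 0.166  0.064 ] [ 0.0298 -0.0617]
b1 [0.5493 0.1131 0.042 ] [-0.0007 -0.1061]
b2 [0.5288 0.1601 0.042 ] [-0.0005 -0.0549]
b3 [0.4865 0.2551 0.042 ] [-0.001   0.0492]
strip [0.5617 0.2328 0.03  ] [ 0.0589 -0.0016]
```

View pics/tab.png

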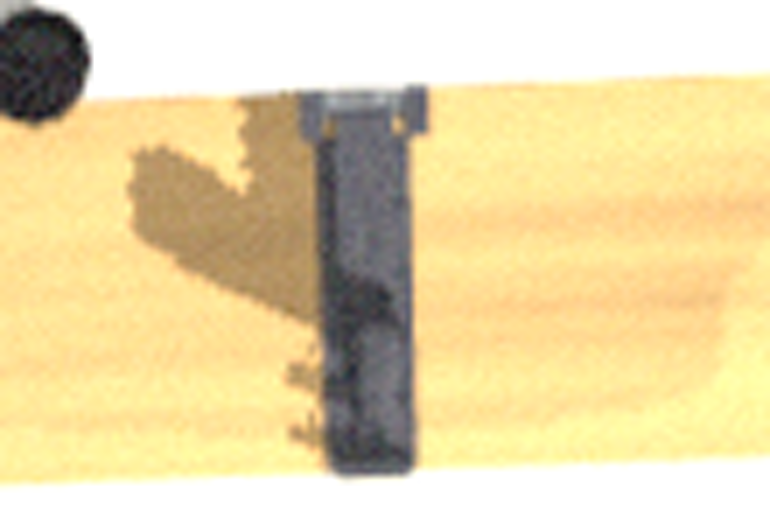

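Run:
```python
from clamp import *
p=np.load('clamp.npy')
for q,z in [((385,390),.058),((385,335),.058),((385,450),.058),((358,120),.03),((370,470),.02),((335,380),.03)]:
    w=ray(f,(220+q[0]/7,155+q[1]/7),z); print(q,w.round(4),loc(p,w).round(4))
# project tab model for hinge x=.046
for hx in (.044,.048,.05):
  for z in (.028,.058):
    P=[(hx+.047+a,b,z) for a in(-.011,.011) for b in (-.005,.005)]
    print(hx,z,((proj(f,W(p,P))-[220,155])*7).round(0).tolist())
```

```text
(385, 390) [0.5966 0.2505 0.058 ] [0.098  0.0005]
(385, 335) [0.5863 0.2462 0.058 ] [0.0868 0.0008]
(385, 450) [0.6081 0.2552 0.058 ] [0.1104 0.0002]
(358, 120) [0.5544 0.2289 0.03  ] [ 0.0506 -0.0022]
(370, 470) [0.6264 0.2614 0.02  ] [ 0.1297 -0.0015]
(335, 380) [0.6071 0.2452 0.03  ] [ 0.1054 -0.0085]
0.044 0.028 [[348.0, 259.0], [397.0, 257.0], [351.0, 361.0], [399.0, 359.0]]
0.044 0.058 [[354.0, 302.0], [406.0, 300.0], [357.0, 411.0], [409.0, 409.0]]
0.048 0.028 [[349.0, 278.0], [397.0, 276.0], [352.0, 379.0], [400.0, 377.0]]
0.048 0.058 [[354.0, 322.0], [407.0, 320.0], [358.0, 430.0], [409.0, 428.0]]
0.05 0.028 [[349.0, 287.0], [398.0, 285.0], [352.0, 388.0], [400.0, 386.0]]
0.05 0.058 [[355.0, 332.0], [407.0, 330.0], [358.0, 440.0], [409.0, 438.0]]
```

```bash
cat >> h.py <<'E'
def W1(p,x,y):
    c,s=np.cos(p[2]),np.sin(p[2]); return p[0]+c*x-s*y,p[1]+s*x+c*y
def ctgt(x,y,z,th=113.8):
    p=np.load('clamp.npy'); tgt(*W1(p,x,y),z,th)
E
python3 - <<'E'
from h import *
ctgt(.097,0,.110); ctgt(.097,0,.056)
E
```

```text
shift [0.022, 0.2093, -0.0637] turn [-0.11, -2.24, 0.01]
shift [0.022, 0.2633, -0.0638] turn [-0.11, -2.24, 0.01]
```

Request:
apply_moves:
  motion:
    - [[0.011, 0.1, -0.032, 0, -2.2, 0, 0.5], [0.022, 0.2, -0.064, 0, -2.2, 0, 0.5], [0.022, 0.2, -0.064, 0, -2.2, 0, 0.5], [0.022, 0.2, -0.064, 0, -2.2, 0, 0.5], [0.022, 0.2, -0.064, 0, -2.2, 0, 0.5]]

```text
t: 6.45
tcp_pos: [0.594, 0.2491, 0.1222]
tcp_rot: [-0.984, -1.508, 1.508]
force: [0.5, -0.7, 0.1]
grip_width: 0.0426
```

Run:
```python
from h import *
st();snap('wrist','w5');ctgt(.097,0,.056)
```

```text
t 6.45 tcp [0.594  0.2491 0.1222] th 113.79 tilt [ 0. -0. -1.] F [ 0.5 -0.7  0.1] w 0.0426 q [ 0.27  0.48  0.01  1.1  -0.   -0.15]
shift [-0.0013, 0.0575, -0.0036] turn [-0.53, 0.01, 0.1]
```

View pics/w5.png

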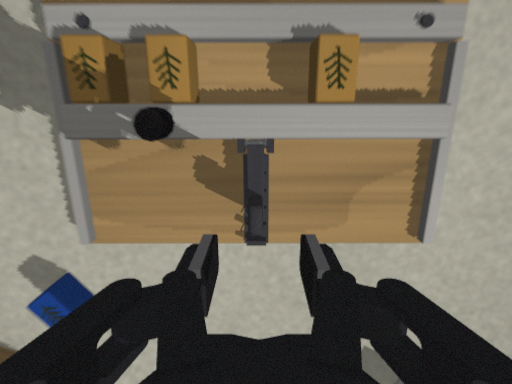

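Run:
```python
from h import *
f=load('w5');p=np.load('clamp.npy')
def loc(w):
    c,s=np.cos(p[2]),np.sin(p[2]); d=w[:2]-p[:2]; return np.array([c*d[0]+s*d[1],-s*d[0]+c*d[1]]).round(4)
for n,q,z in [('bar back',(350,137),.03),('bar front',(350,103),.03),('fence',(256,40),.026),('barL',(62,122),.03),('barR',(449,121),.03),('knob',(153,123),.064),('b3',(339,68),.042),('tab?',(256,240),.058),('b2',(173,68),.042),('b1',(87,68),.042)]:
    print(n,loc(ray(f,q,z)))
P=[(.05+.047+a,b,z) for z in (.058,.03) for a in(-.011,.011) for b in (-.005,.005)]
from bay import W
print(proj(f,W(p,P)).round(0).tolist())
crop('w5',200,120,320,260,5,'w5s.png')
```

```text
bar back [0.0433 0.0647]
bar front [0.0206 0.0627]
fence [-0.0187 -0.0008]
barL [ 0.033  -0.1344]
barR [0.0325 0.1319]
knob [ 0.032  -0.0601]
b3 [0.0001 0.0506]
tab? [ 0.1087 -0.0009]
b2 [ 0.    -0.052]
b1 [-0.     -0.1051]
[[250.0, 208.0], [265.0, 208.0], [250.0, 239.0], [265.0, 239.0], [251.0, 196.0], [264.0, 196.0], [251.0, 223.0], [264.0, 223.0]]
```

View pics/w5s.png

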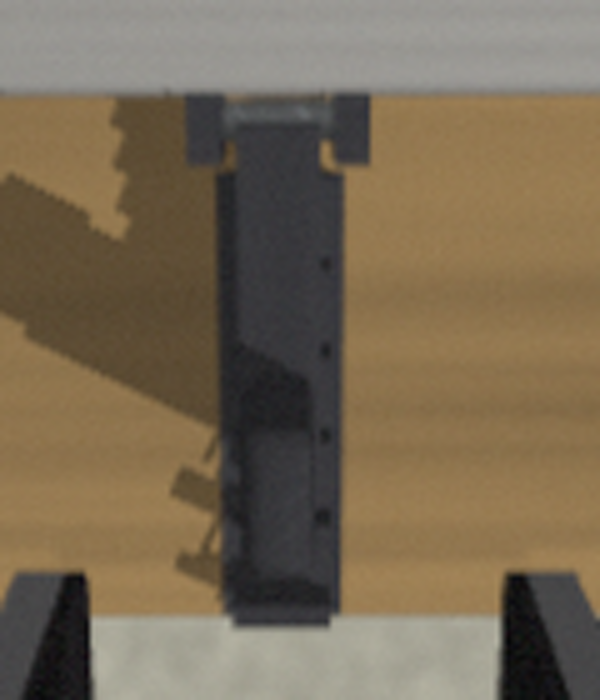

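Request:
apply_moves:
  motion:
    - [[-0.002, 0.03, -0.002, 0, 0, 0, 0.5], [-0.002, 0.0575, -0.002, 0, 0, 0, 0.5], [-0.002, 0.0605, -0.002, 0, 0, 0, 0.0], [-0.002, 0.0605, -0.002, 0, 0, 0, 0.0], [-0.002, 0.0605, -0.002, 0, 0, 0, 0.0]]

```text
t: 6.92
tcp_pos: [0.5976, 0.2481, 0.0648]
tcp_rot: [-0.984, -1.51, 1.509]
force: [-3.4, -5.5, -4.0]
grip_width: 0.009
```

Request:
apply_moves:
  motion:
    - [[0, 0, 0, 0, 0, 0, 0.0], [0, 0, 0, 0, 0, 0, 0]]

```text
t: 7.08
tcp_pos: [0.5976, 0.2481, 0.0646]
tcp_rot: [-0.984, -1.51, 1.509]
force: [-2.4, -3.5, -0.6]
grip_width: 0.0082
```

Run:
```python
from h import *
st();ctgt(.0965,0,.056)
```

```text
t 7.08 tcp [0.5976 0.2481 0.0646] th 113.9 tilt [ 0.001 -0.    -1.   ] F [-2.4 -3.5 -0.6] w 0.0082 q [ 0.26  0.53 -0.06  0.98 -0.   -0.15]
shift [0.002, 0.0086, 0.0014] turn [0.06, 0.1, -0.05]
```

Request:
apply_moves:
  motion:
    - [[0, -0.0067, 0.0043, 0, 0, 0, 0], [0, -0.0128, 0.0095, 0, 0, 0, 0], [0, -0.018, 0.0156, 0, 0, 0, 0], [0, -0.022, 0.0223, 0, 0, 0, 0], [0, -0.0244, 0.027, 0, 0, 0, 0]]

```text
t: 7.5
tcp_pos: [0.5732, 0.2374, 0.0886]
tcp_rot: [-0.984, -1.512, 1.509]
force: [4.4, -2.3, -11.5]
grip_width: 0.0082
```

Run:
```python
from h import *
st();snap('wrist','w6');crop('w6',100,80,420,260,2.4,'w6s.png')
```

```text
t 7.5 tcp [0.5732 0.2374 0.0886] th 113.91 tilt [ 0.003  0.    -1.   ] F [  4.4  -2.3 -11.5] w 0.0082 q [ 0.26  0.47 -0.1   1.   -0.   -0.16]
```

View pics/w6s.png

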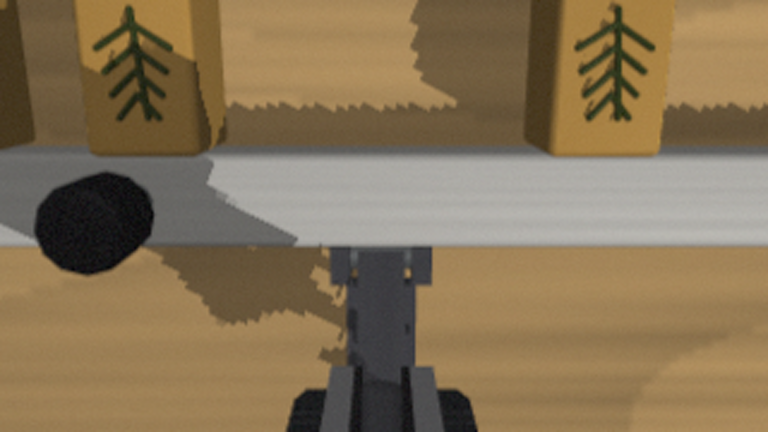

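Request:
apply_moves:
  motion:
    - [[0, 0, 0, 0, 0, 0, 0.4], [0, 0, 0, 0, 0, 0, 0.4], [0, -0.02, 0, 0, 0, 0, 0.4], [0, -0.06, 0, 0, 0, 0, 0.5], [0, -0.08, 0, 0, 0, 0, 0.5]]

```text
t: 7.97
tcp_pos: [0.5732, 0.2383, 0.1715]
tcp_rot: [-0.983, -1.513, 1.508]
force: [-0.1, -0.9, 0.0]
grip_width: 0.0425
```

Run:
```python
from h import *
st();snap('wrist','w7');crop('w7',0,20,512,260,1.56,'w7s.png')
ctgt(.031,-.061,.130);ctgt(.031,-.061,.062)
```

```text
t 7.97 tcp [0.5732 0.2383 0.1715] th 113.96 tilt [ 0.003  0.002 -1.   ] F [-0.1 -0.9  0. ] w 0.0425 q [ 0.26  0.41  0.03  1.19  0.   -0.16]
shift [-0.0594, 0.0446, 0.0426] turn [0.51, 0.16, -0.04]
shift [-0.0593, 0.1126, 0.0432] turn [0.51, 0.16, -0.04]
```

View pics/w7s.png

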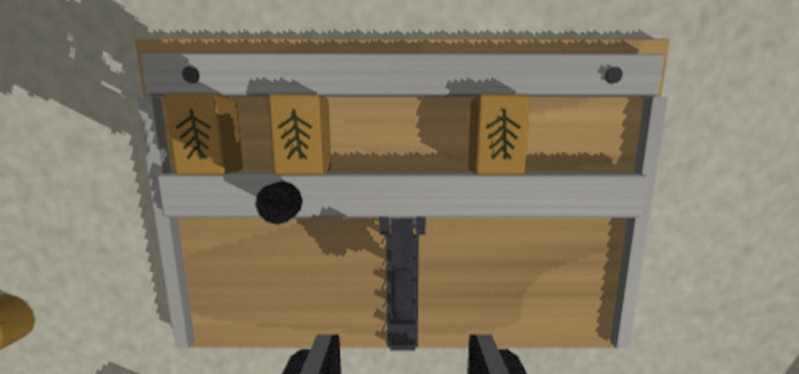

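Run:
```python
from h import *
from bay import W
p=np.load('clamp.npy');f=load('w7')
crop('w7',200,130,320,260,5,'w7t.png')
for phi in (0,.2,.4,.6,.7,.8):
    c,s=np.cos(phi),np.sin(phi); P=[]
    for a in (36,58):
        for z in(34,): P.append((.049+(a*c-z*s)/1000,0,.024+(a*s+z*c)/1000))
    print(phi,((proj(f,W(p,P))-[200,130])*5).round(0).tolist())
```

```text
0 [[297.0, 418.0], [296.0, 540.0]]
0.2 [[297.0, 388.0], [297.0, 524.0]]
0.4 [[297.0, 346.0], [297.0, 489.0]]
0.6 [[298.0, 293.0], [297.0, 435.0]]
0.7 [[298.0, 263.0], [298.0, 401.0]]
0.8 [[298.0, 232.0], [298.0, 363.0]]
```

View pics/w7t.png

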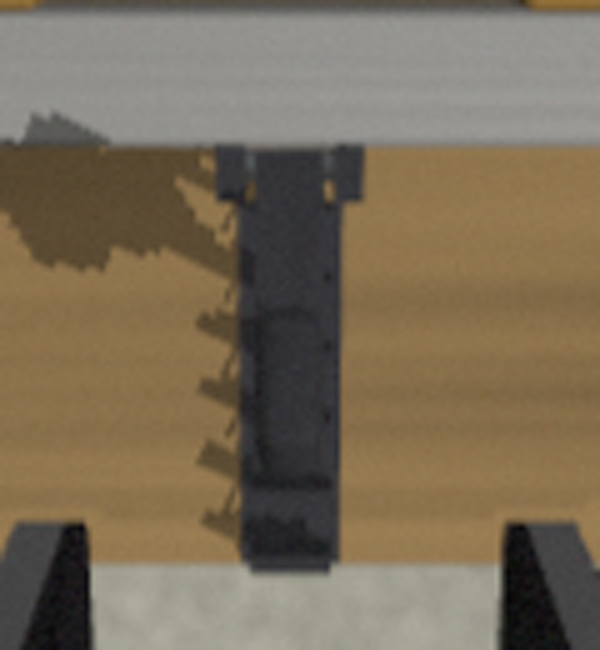

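Request:
apply_moves:
  motion:
    - [[-0.03, 0.02, 0.022, 0, 0, 0, 0.5], [-0.0595, 0.045, 0.043, 0, 0, 0, 0.5], [-0.0595, 0.085, 0.043, 0, 0, 0, 0.5], [-0.0595, 0.112, 0.043, 0, 0, 0, 0.5], [-0.0595, 0.112, 0.043, 0, 0, 0, 0.5]]

```text
t: 8.43
tcp_pos: [0.5583, 0.1655, 0.0547]
tcp_rot: [-0.984, -1.511, 1.508]
force: [0.0, 0.5, -0.6]
grip_width: 0.0425
```

Request:
apply_moves:
  motion:
    - [[0, 0, 0, 0, 0, 0, 0], [0, 0, 0, 0, 0, 0, 0], [0, 0, 0, 0, 0, 0, 0], [0, 0, 0, 0, 0, 0, 0]]

```text
t: 8.77
tcp_pos: [0.5586, 0.1646, 0.0563]
tcp_rot: [-0.986, -1.509, 1.511]
force: [2.6, -9.6, 1.4]
grip_width: 0.0222
```

Run:
```python
from h import *
st();ctgt(.031,-.061,.062)
```

```text
t 8.77 tcp [0.5586 0.1646 0.0563] th 113.87 tilt [ 0.002 -0.003 -1.   ] F [ 2.6 -9.6  1.4] w 0.0222 q [ 0.14  0.44 -0.25  0.88 -0.   -0.27]
shift [0.0018, -0.0057, -0.0024] turn [0.06, 0.07, -0.2]
```

Request:
apply_moves:
  motion:
    - [[0, 0, -0.01, 0, 0, 0, 0], [0, 0, -0.02, 0, 0, 0, 0], [0, 0, -0.03, 0, 0, 0, 0], [0, 0, -0.04, 0, 0, 0, 0], [0, 0, -0.048, 0, 0, 0, 0]]

```text
t: 9.18
tcp_pos: [0.6022, 0.1839, 0.0562]
tcp_rot: [-0.985, -1.507, 1.512]
force: [-1.3, -12.0, 5.2]
grip_width: 0.0219
```

Request:
apply_moves:
  motion:
    - [[0, 0, 0, 0, 0, 0, 0], [0, 0, 0, 0, 0, 0, 0], [0, 0, 0, 0, 0, 0, 0]]

```text
t: 9.43
tcp_pos: [0.6033, 0.1843, 0.0563]
tcp_rot: [-0.987, -1.51, 1.51]
force: [5.8, -7.7, -1.5]
grip_width: 0.0214
```

Run:
```python
from h import *
st();snap('wrist','w8');ctgt(.031+.048,-.061,.062)
```

```text
t 9.43 tcp [0.6033 0.1843 0.0563] th 113.87 tilt [ 0.004 -0.002 -1.   ] F [ 5.8 -7.7 -1.5] w 0.0214 q [ 0.16  0.51 -0.12  0.94 -0.   -0.25]
shift [0.0017, -0.0057, -0.0016] turn [0.14, 0.08, -0.19]
```

View pics/w8.png

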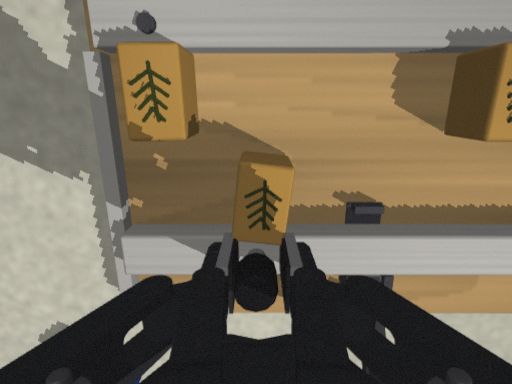

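Request:
apply_moves:
  motion:
    - [[0, 0, 0, 0, 0, 0, 0.45], [0, 0, 0, 0, 0, 0, 0.45], [0, -0.03, 0, 0, 0, 0, 0.45], [0, -0.07, 0, 0, 0, 0, 0.45], [0, -0.11, 0.0, 0, 0, 0, 0.45]]

```text
t: 9.9
tcp_pos: [0.6005, 0.1857, 0.1661]
tcp_rot: [-0.979, -1.508, 1.511]
force: [1.3, -0.1, 0.2]
grip_width: 0.0381
```

Run:
```python
from h import *
st();snap('wrist','w9');crop('w9',60,0,460,260,2,'w9s.png')
```

```text
t 9.9 tcp [0.6005 0.1857 0.1661] th 113.96 tilt [-0.003  0.    -1.   ] F [ 1.3 -0.1  0.2] w 0.0381 q [ 0.17  0.43  0.05  1.19  0.   -0.25]
```

View pics/w9s.png

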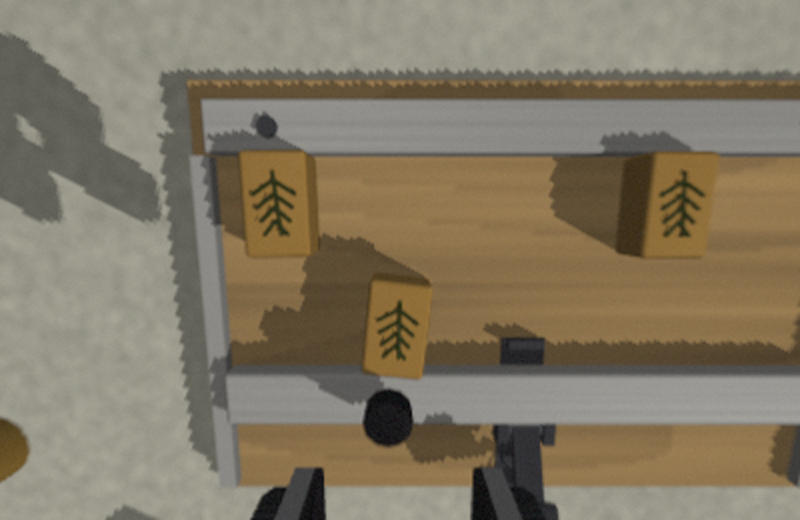

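```bash
cat >> h.py <<'E'
def cl(w):
    p=np.load('clamp.npy');c,s=np.cos(p[2]),np.sin(p[2]); d=w[:2]-p[:2]; return np.array([c*d[0]+s*d[1],-s*d[0]+c*d[1]]).round(4)
E
python3 - <<'E'
from h import *
f=load('w9')
for n,C in dict(b2=[(372,276),(432,283),(422,378),(364,374)],b1=[(240,152),(305,152),(313,257),(247,257)],b3=[(652,153),(718,153),(706,258),(641,256)]).items():
    L=np.array([cl(ray(f,(60+u/2,v/2),.042)) for u,v in C]); e=((L[3]+L[2])-(L[0]+L[1]))/2
    print(n,L.mean(0).round(4),'len',np.linalg.norm(e).round(4),'wid',np.linalg.norm(L[1]-L[0]).round(4),'yaw',np.degrees(np.arctan2(e[1],e[0])).round(1))
print('knob',cl(ray(f,(60+388/2,418/2),.064)), 'bar back',cl(ray(f,(60+600/2,423/2),.03)))
E
```

```text
b2 [ 0.0488 -0.0596] len 0.0405 wid 0.0244 yaw -5.0
b1 [ 0.0003 -0.1069] len 0.0391 wid 0.0248 yaw 1.1
b3 [0.0001 0.0502] len 0.0388 wid 0.0251 yaw 1.2
knob [ 0.08   -0.0633] bar back [0.0941 0.0325]
```

Run:
```python
from h import *
ctgt(.046,-.0596,.046,108.8)
```

```text
shift [0.0017, 0.1291, 0.0335] turn [0.55, 5.17, -0.08]
```

Request:
apply_moves:
  motion:
    - [[0.002, 0.02, 0.0335, 0, 5, 0, 0.5], [0.002, 0.06, 0.0335, 0, 5, 0, 0.5], [0.002, 0.09, 0.0335, 0, 5, 0, 0.5], [0.002, 0.11, 0.0335, 0, 5, 0, 0.5], [0.002, 0.115, 0.0335, 0, 5, 0, 0.5]]

```text
t: 10.37
tcp_pos: [0.568, 0.1736, 0.0473]
tcp_rot: [-1.03, -1.445, 1.45]
force: [-0.7, -1.1, -0.4]
grip_width: 0.0427
```

Run:
```python
from h import *
st();snap('wrist','w10');ctgt(.046,-.0596,.046,108.8)
```

```text
t 10.37 tcp [0.568  0.1736 0.0473] th 108.95 tilt [-0.005 -0.    -1.   ] F [-0.7 -1.1 -0.4] w 0.0427 q [ 0.16  0.47 -0.22  0.89  0.   -0.18]
shift [-0.0007, 0.0022, -0.0047] turn [-0.22, 0.15, 0.06]
```

View pics/w10.png

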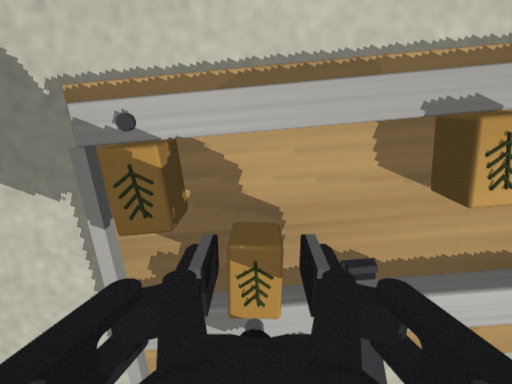

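Request:
apply_moves:
  motion:
    - [[-0.0005, 0.001, -0.004, 0, 0, 0, 0.5], [-0.0005, 0.001, -0.004, 0, 0, 0, 0], [-0.0005, 0.001, -0.004, 0, 0, 0, 0], [-0.0005, 0.001, -0.004, 0, 0, 0, 0], [-0.0005, 0.001, -0.004, 0, 0, 0, 0]]

```text
t: 10.83
tcp_pos: [0.5753, 0.1747, 0.0511]
tcp_rot: [-1.037, -1.451, 1.447]
force: [1.0, -0.2, 6.2]
grip_width: 0.0248
```

Request:
apply_moves:
  motion:
    - [[0, -0.01, 0, 0, 0, 0, 0], [0, -0.03, 0.006, 0, 0, 0, 0], [0, -0.06, 0.01, 0, 0, 0, 0], [0, -0.08, 0.02, 0, 0, 0, 0]]

```text
t: 11.17
tcp_pos: [0.5558, 0.1679, 0.1321]
tcp_rot: [-1.036, -1.45, 1.447]
force: [1.1, -0.3, -0.8]
grip_width: 0.0245
```

Run:
```python
from h import *
st();snap('wrist','w11')
b=np.load('bay.npy'); print([np.round(W1(b,*q),4) for q in [(.0265,.084),(-.0325,.028),(.0265,-.028)]])
tgt(*W1(b,.0265,.084),.11,88.5)
```

```text
t 11.17 tcp [0.5558 0.1679 0.1321] th 108.93 tilt [ 0.002  0.    -1.   ] F [ 1.1 -0.3 -0.8] w 0.0245 q [ 0.15  0.37 -0.14  1.06  0.   -0.18]
[array([ 0.6196, -0.1014]), array([ 0.5592, -0.1559]), array([ 0.6167, -0.2134])]
shift [-0.2755, 0.0259, 0.0266] turn [0.32, 20.44, -0.01]
```

View pics/w11.png

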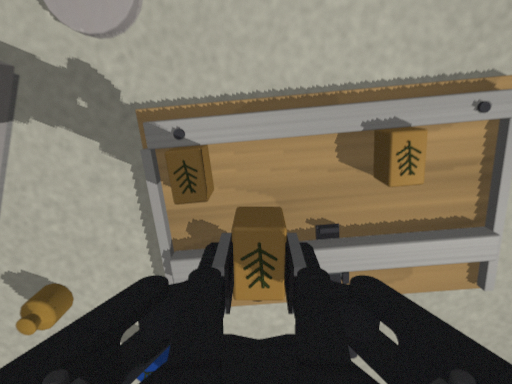

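Run:
```python
from h import *
print(cl(np.array([0.5753,0.1747])))
```

```text
[ 0.0479 -0.0602]
```

Request:
apply_moves:
  motion:
    - [[-0.195, 0.018, 0.019, 0, 20, 0, 0], [-0.195, 0.018, 0.019, 0, 20, 0, 0], [-0.195, 0.018, 0.019, 0, 20, 0, 0], [-0.195, 0.018, 0.019, 0, 20, 0, 0], [-0.195, 0.018, 0.019, 0, 20, 0, 0]]

```text
t: 11.63
tcp_pos: [0.6008, -0.0258, 0.1119]
tcp_rot: [-1.22, -1.194, 1.194]
force: [0.1, 0.8, 0.3]
grip_width: 0.0245
```

Run:
```python
from h import *
st()
b=np.load('bay.npy'); tgt(*W1(b,.0255,.084),.10,88.5)
```

```text
t 11.63 tcp [ 0.6008 -0.0258  0.1119] th 88.83 tilt [ 0.001 -0.001 -1.   ] F [0.1 0.8 0.3] w 0.0245 q [-0.18  0.42 -0.12  1.03 -0.   -0.16]
shift [-0.0752, 0.012, -0.0194] turn [0.04, 0.33, -0.04]
```

Request:
apply_moves:
  motion:
    - [[-0.04, 0.01, -0.01, 0, 0.3, 0, 0], [-0.075, 0.012, -0.0195, 0, 0.3, 0, 0], [-0.075, 0.012, -0.0195, 0, 0.3, 0, 0], [-0.075, 0.012, -0.0195, 0, 0.3, 0, 0]]

```text
t: 11.97
tcp_pos: [0.6185, -0.1003, 0.0994]
tcp_rot: [-1.222, -1.189, 1.189]
force: [0.0, 0.2, -0.6]
grip_width: 0.0248
```

Run:
```python
from h import *
st();snap('wrist','w12')
b=np.load('bay.npy'); tgt(*W1(b,.0255,.084),.048,88.5)
```

```text
t 11.97 tcp [ 0.6185 -0.1003  0.0994] th 88.43 tilt [-0.  0. -1.] F [ 0.   0.2 -0.6] w 0.0248 q [-0.29  0.47 -0.07  1.03 -0.   -0.27]
shift [-0.0026, 0.0516, -0.0004] turn [-0.02, 0.03, 0.02]
```

View pics/w12.png

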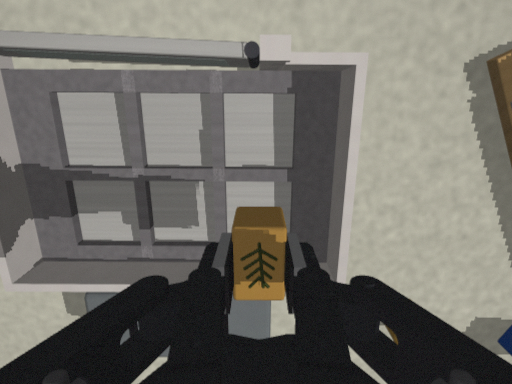

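Request:
apply_moves:
  motion:
    - [[-0.0015, 0.03, 0, 0, 0, 0, 0], [-0.0015, 0.045, 0, 0, 0, 0, 0], [-0.0015, 0.0505, 0, 0, 0, 0, 0], [-0.0015, 0.0505, 0, 0, 0, 0, 0]]

```text
t: 12.35
tcp_pos: [0.6177, -0.0981, 0.0485]
tcp_rot: [-1.218, -1.192, 1.193]
force: [0.4, -0.1, -0.5]
grip_width: 0.0246
```

Run:
```python
from h import *
st();snap('wrist','w13')
```

```text
t 12.35 tcp [ 0.6177 -0.0981  0.0485] th 88.72 tilt [-0.002  0.001 -1.   ] F [ 0.4 -0.1 -0.5] w 0.0246 q [-0.29  0.51 -0.14  0.92  0.   -0.27]
```

View pics/w13.png

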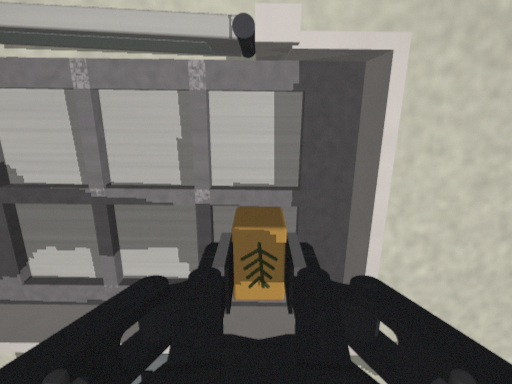

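Request:
apply_moves:
  motion:
    - [[0, 0.001, 0, 0, 0, 0, 0], [0, 0.001, 0, 0, 0, 0, 0.48], [0, 0.001, 0, 0, 0, 0, 0.48], [0, -0.03, 0, 0, 0, 0, 0.48], [0, -0.07, 0, 0, 0, 0, 0.48]]

```text
t: 12.82
tcp_pos: [0.6168, -0.099, 0.117]
tcp_rot: [-1.215, -1.188, 1.193]
force: [1.6, 0.5, 0.6]
grip_width: 0.0413
```

Run:
```python
from h import *
st();snap('wrist','w14');snap('top','t14');crop('t14',100,120,330,240,3.4,'t14s.png')
tgt(*W1(np.load('clamp.npy'),.0,.0502),.15,113.8)
```

```text
t 12.82 tcp [ 0.6168 -0.099   0.117 ] th 88.63 tilt [-0.006  0.002 -1.   ] F [1.6 0.5 0.6] w 0.0413 q [-0.29  0.46 -0.04  1.08  0.   -0.27]
shift [0.3533, -0.027, 0.1424] turn [0.5, -25.16, -0.26]
```

View pics/w14.png

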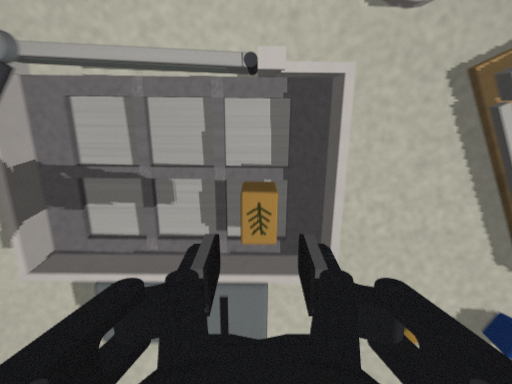

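View pics/t14s.png

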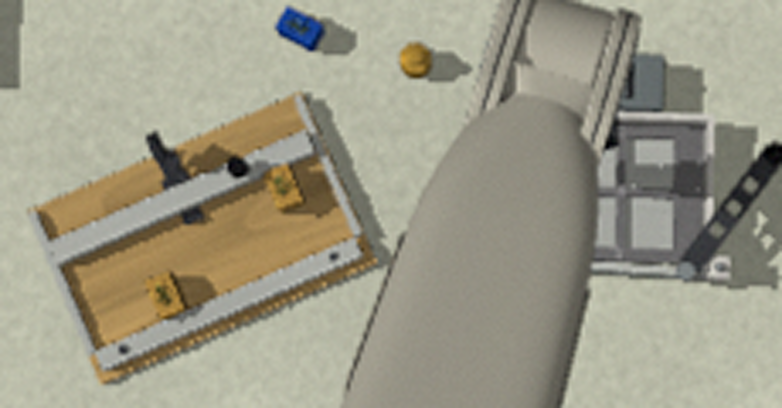

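Request:
apply_moves:
  motion:
    - [[0.19, -0.04, 0.077, 0, -25, 0, 0.5], [0.19, -0.04, 0.077, 0, -25, 0, 0.5], [0.19, -0.04, 0.077, 0, -25, 0, 0.5], [0.19, -0.04, 0.077, 0, -25, 0, 0.5], [0.19, -0.04, 0.077, 0, -25, 0, 0.5]]

```text
t: 13.33
tcp_pos: [0.5454, 0.0932, 0.1594]
tcp_rot: [-0.984, -1.509, 1.508]
force: [1.2, 1.0, 0.7]
grip_width: 0.0427
```

Run:
```python
from h import *
st();ctgt(.03,.02,.19)
```

```text
t 13.33 tcp [0.5454 0.0932 0.1594] th 113.84 tilt [ 0.001  0.    -1.   ] F [1.2 1.  0.7] w 0.0427 q [ 0.02  0.31 -0.16  1.1   0.   -0.4 ]
shift [0.1427, -0.0306, -0.0426] turn [0.05, 0.04, -0.02]
```

Request:
apply_moves:
  motion:
    - [[0.142, -0.03, -0.043, 0, 0, 0, 0.5], [0.142, -0.03, -0.043, 0, 0, 0, 0.5], [0.142, -0.03, -0.043, 0, 0, 0, 0.5], [0.142, -0.03, -0.043, 0, 0, 0, 0.5], [0.142, -0.03, -0.043, 0, 0, 0, 0.5]]

```text
t: 13.75
tcp_pos: [0.5281, 0.2437, 0.1902]
tcp_rot: [-0.983, -1.512, 1.507]
force: [-1.1, 0.2, -0.5]
grip_width: 0.0426
```

Run:
```python
from h import *
st();snap('wrist','w15');st();crop('w15',60,20,460,270,2,'w15s.png')
```

```text
t 13.75 tcp [0.5281 0.2437 0.1902] th 113.89 tilt [ 0.003  0.002 -1.   ] F [-1.1  0.2 -0.5] w 0.0426 q [ 0.29  0.34 -0.04  1.19  0.   -0.13]
t 13.8 tcp [0.5283 0.2416 0.1895] th 113.86 tilt [ 0.002  0.001 -1.   ] F [ 0.3 -0.8 -0.8] w 0.0427 q [ 0.28  0.34 -0.04  1.19  0.   -0.13]
```

View pics/w15s.png

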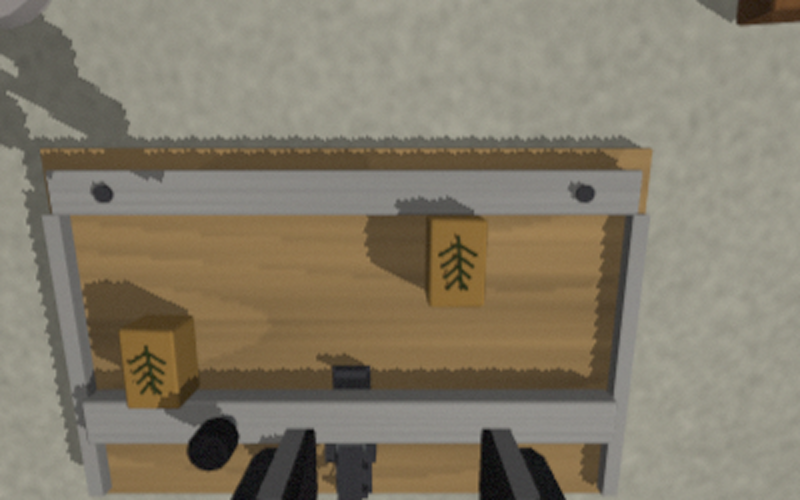

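Run:
```python
from h import *
crop('w15',110,170,170,235,9,'w15t.png')
f=load('w15')
for n,C in dict(b3=[(432,218),(488,218),(486,306),(430,304)]).items():
    L=np.array([cl(ray(f,(60+u/2,20+v/2),.042)) for u,v in C]); e=((L[3]+L[2])-(L[0]+L[1]))/2
    print(n,L.mean(0).round(4),'len',np.linalg.norm(e).round(4),'wid',np.linalg.norm(L[1]-L[0]).round(4),'yaw',np.degrees(np.arctan2(e[1],e[0])).round(1))
ctgt(0,.0505,.050)
```

```text
b3 [-0.0008  0.0503] len 0.039 wid 0.0246 yaw 0.5
shift [0.0306, 0.1395, 0.0321] turn [0.11, 0.06, -0.0]
```

View pics/w15t.png

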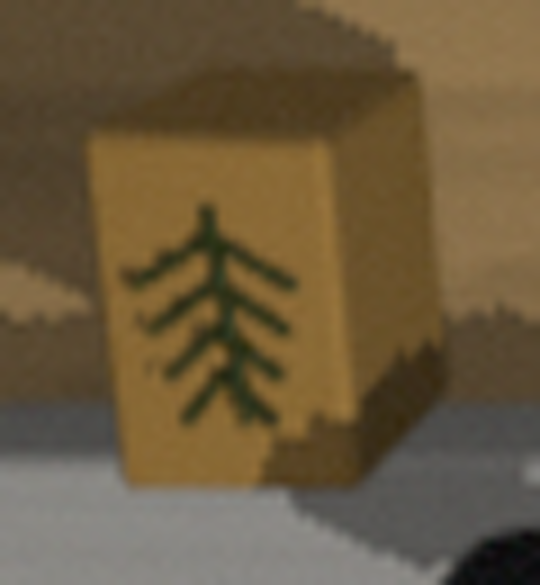

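Run:
```python
from h import *
f=load('w15')
C=[(90,130),(328,137),(352,485),(125,488)]
L=np.array([cl(ray(f,(110+u/9,170+v/9),.042)) for u,v in C]); e=((L[3]+L[2])-(L[0]+L[1]))/2
print(L.mean(0).round(4),'len',np.linalg.norm(e).round(4),'wid',np.linalg.norm(L[1]-L[0]).round(4),'yaw',np.degrees(np.arctan2(e[1],e[0])).round(1))
```

```text
[ 0.05   -0.0941] len 0.0391 wid 0.0243 yaw -2.2
```

Request:
apply_moves:
  motion:
    - [[0.0305, 0.03, 0.032, 0, 0, 0, 0.5], [0.0305, 0.07, 0.032, 0, 0, 0, 0.5], [0.0305, 0.11, 0.032, 0, 0, 0, 0.5], [0.0305, 0.137, 0.032, 0, 0, 0, 0.5], [0.0305, 0.137, 0.032, 0, 0, 0, 0.5]]

```text
t: 14.22
tcp_pos: [0.4839, 0.2522, 0.0465]
tcp_rot: [-0.98, -1.498, 1.511]
force: [-1.5, -0.7, 0.3]
grip_width: 0.0426
```

Run:
```python
from h import *
st();ctgt(-.001,.0505,.050)
```

```text
t 14.22 tcp [0.4839 0.2522 0.0465] th 113.59 tilt [-0.008 -0.003 -1.   ] F [-1.5 -0.7  0.3] w 0.0426 q [ 0.33  0.4  -0.34  0.84 -0.   -0.08]
shift [0.003, -0.0036, -0.0035] turn [-0.51, -0.21, 0.03]
```

Request:
apply_moves:
  motion:
    - [[0, 0, -0.001, 0, 0, 0, 0], [0, 0, -0.001, 0, 0, 0, 0], [0, 0, -0.001, 0, 0, 0, 0], [0, 0, -0.001, 0, 0, 0, 0]]

```text
t: 14.55
tcp_pos: [0.4893, 0.2547, 0.0537]
tcp_rot: [-0.988, -1.509, 1.504]
force: [-0.3, -0.4, 0.0]
grip_width: 0.0245
```

Request:
apply_moves:
  motion:
    - [[0, -0.01, 0, 0, 0, 0, 0], [0, -0.03, 0, 0, 0, 0, 0], [0, -0.06, 0, 0, 0, 0, 0], [0, -0.09, 0, 0, 0, 0, 0]]

```text
t: 14.88
tcp_pos: [0.4878, 0.2544, 0.1439]
tcp_rot: [-0.985, -1.506, 1.506]
force: [1.3, 0.5, -0.4]
grip_width: 0.0243
```

Run:
```python
from h import *
st();snap('wrist','w16')
b=np.load('bay.npy'); tgt(*W1(b,-.0325,.028),.13,88.5)
```

```text
t 14.88 tcp [0.4878 0.2544 0.1439] th 113.63 tilt [-0. -0. -1.] F [ 1.3  0.5 -0.4] w 0.0243 q [ 0.33  0.32 -0.19  1.06  0.   -0.08]
shift [-0.4043, 0.0196, 0.1017] turn [0.5, 25.14, 0.07]
```

View pics/w16.png

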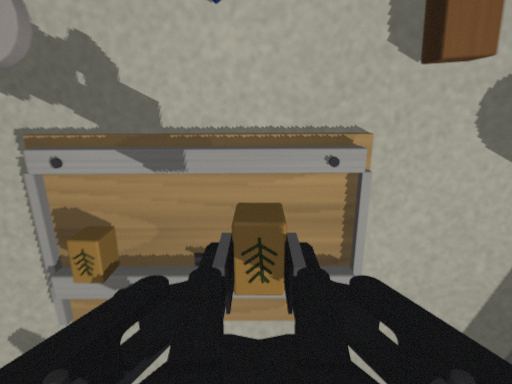

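Request:
apply_moves:
  motion:
    - [[-0.2, 0.01, 0.05, 0, 25, 0, 0], [-0.2, 0.01, 0.05, 0, 25, 0, 0], [-0.2, 0.01, 0.05, 0, 25, 0, 0], [-0.2, 0.01, 0.05, 0, 25, 0, 0], [-0.2, 0.01, 0.05, 0, 25, 0, 0]]

```text
t: 15.35
tcp_pos: [0.5227, 0.0494, 0.1332]
tcp_rot: [-1.224, -1.19, 1.188]
force: [0.8, 0.7, 0.1]
grip_width: 0.0244
```

Run:
```python
from h import *
st()
b=np.load('bay.npy'); tgt(*W1(b,-.0305,.028),.11,88.5)
```

```text
t 15.35 tcp [0.5227 0.0494 0.1332] th 88.41 tilt [ 0.002 -0.    -1.   ] F [0.8 0.7 0.1] w 0.0244 q [-0.07  0.28 -0.27  1.02 -0.   -0.04]
shift [-0.2041, 0.0233, -0.0441] turn [0.13, -0.09, -0.01]
```

Request:
apply_moves:
  motion:
    - [[-0.201, 0.023, -0.044, 0, 0, 0, 0], [-0.201, 0.023, -0.044, 0, 0, 0, 0], [-0.201, 0.023, -0.044, 0, 0, 0, 0], [-0.201, 0.023, -0.044, 0, 0, 0, 0], [-0.201, 0.023, -0.044, 0, 0, 0, 0]]

```text
t: 15.77
tcp_pos: [0.5619, -0.1531, 0.1101]
tcp_rot: [-1.223, -1.192, 1.191]
force: [1.5, 1.2, -0.2]
grip_width: 0.0244
```

Request:
apply_moves:
  motion:
    - [[-0.003, 0, 0, 0, 0, 0, 0], [-0.003, 0, 0, 0, 0, 0, 0]]

```text
t: 15.93
tcp_pos: [0.5618, -0.1564, 0.1093]
tcp_rot: [-1.223, -1.189, 1.189]
force: [0.1, 0.8, 0.2]
grip_width: 0.0244
```

Run:
```python
from h import *
st();snap('wrist','w17')
b=np.load('bay.npy'); tgt(*W1(b,-.0305,.028),.051,88.5)
```

```text
t 15.93 tcp [ 0.5618 -0.1564  0.1093] th 88.42 tilt [ 0.001 -0.    -1.   ] F [0.1 0.8 0.2] w 0.0244 q [-0.42  0.39 -0.17  1.01 -0.   -0.39]
shift [-0.0012, 0.0584, 0.0003] turn [0.03, 0.01, 0.0]
```

View pics/w17.png

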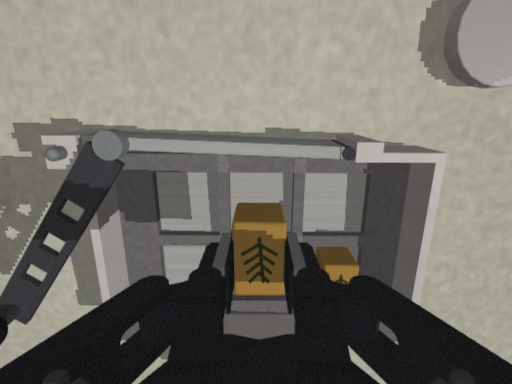

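Request:
apply_moves:
  motion:
    - [[-0.001, 0.03, 0, 0, 0, 0, 0], [-0.001, 0.05, 0, 0, 0, 0, 0], [-0.001, 0.0575, 0, 0, 0, 0, 0], [-0.001, 0.0575, 0, 0, 0, 0, 0], [-0.001, 0.0575, 0, 0, 0, 0, 0]]

```text
t: 16.4
tcp_pos: [0.5618, -0.1538, 0.0521]
tcp_rot: [-1.22, -1.193, 1.192]
force: [0.1, -0.3, 0.0]
grip_width: 0.0242
```

Run:
```python
from h import *
st()
b=np.load('bay.npy'); tgt(*W1(b,-.0305,.028),.051,88.5)
```

```text
t 16.4 tcp [ 0.5618 -0.1538  0.0521] th 88.7 tilt [ 0. -0. -1.] F [ 0.1 -0.3  0. ] w 0.0242 q [-0.41  0.44 -0.25  0.88  0.   -0.39]
shift [-0.0021, 0.0011, 0.0006] turn [0.02, 0.2, -0.0]
```

Request:
apply_moves:
  motion:
    - [[0, 0.0015, 0, 0, 0, 0, 0], [0, 0.0015, 0, 0, 0, 0, 0.48], [0, 0.0015, 0, 0, 0, 0, 0.48], [0, -0.03, 0, 0, 0, 0, 0.48], [0, -0.08, 0, 0, 0, 0, 0.48]]

```text
t: 16.82
tcp_pos: [0.5598, -0.1541, 0.1213]
tcp_rot: [-1.215, -1.188, 1.192]
force: [0.7, -0.2, 0.2]
grip_width: 0.041
```

Run:
```python
from h import *
st();snap('wrist','w18')
ctgt(.048,-.0941,.15,111.6)
```

```text
t 16.82 tcp [ 0.5598 -0.1541  0.1213] th 88.62 tilt [-0.006  0.002 -1.   ] F [ 0.7 -0.2  0.2] w 0.041 q [-0.41  0.38 -0.15  1.04  0.   -0.39]
shift [0.2997, -0.0191, -0.0185] turn [0.37, -22.97, -0.25]
```

View pics/w18.png

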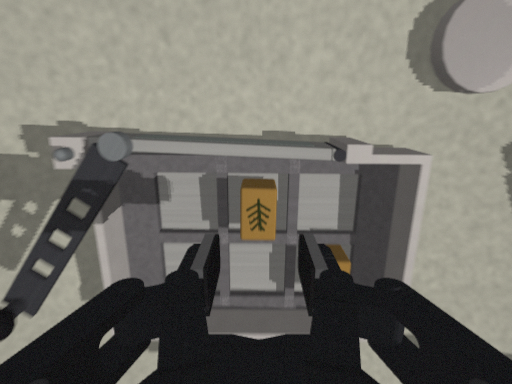

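Request:
apply_moves:
  motion:
    - [[0.2, -0.03, -0.012, 0, -23, 0, 0.42], [0.2, -0.03, -0.012, 0, -23, 0, 0.42], [0.2, -0.03, -0.012, 0, -23, 0, 0.42], [0.2, -0.03, -0.012, 0, -23, 0, 0.42], [0.2, -0.03, -0.012, 0, -23, 0, 0.42]]

```text
t: 17.28
tcp_pos: [0.5784, 0.0472, 0.1541]
tcp_rot: [-1.006, -1.485, 1.483]
force: [0.6, 0.3, 0.0]
grip_width: 0.0356
```

Run:
```python
from h import *
st()
ctgt(.046,-.0941,.13,111.6)
```

```text
t 17.28 tcp [0.5784 0.0472 0.1541] th 111.76 tilt [ 0.002  0.    -1.   ] F [0.6 0.3 0. ] w 0.0356 q [-0.06  0.36 -0.1   1.11  0.   -0.44]
shift [0.0857, 0.0242, -0.0437] turn [0.1, 0.16, -0.03]
```

Request:
apply_moves:
  motion:
    - [[0.086, 0.024, -0.044, 0, 0, 0, 0.42], [0.086, 0.024, -0.044, 0, 0, 0, 0.42], [0.086, 0.024, -0.044, 0, 0, 0, 0.42], [0.086, 0.024, -0.044, 0, 0, 0, 0.42]]

```text
t: 17.62
tcp_pos: [0.5871, 0.1448, 0.1283]
tcp_rot: [-1.003, -1.485, 1.484]
force: [-0.8, 0.1, -0.6]
grip_width: 0.0358
```

Run:
```python
from h import *
st();snap('wrist','w19');st()
ctgt(.046,-.0941,.050,111.6)
```

```text
t 17.62 tcp [0.5871 0.1448 0.1283] th 111.87 tilt [-0.     0.001 -1.   ] F [-0.8  0.1 -0.6] w 0.0358 q [ 0.1   0.41 -0.08  1.08  0.   -0.28]
t 17.67 tcp [0.5873 0.1429 0.1288] th 111.81 tilt [-0.  0. -1.] F [ 0.2 -0.9  0.1] w 0.0361 q [ 0.1   0.41 -0.08  1.08  0.   -0.28]
shift [0.0, 0.0788, 0.0] turn [-0.0, 0.21, 0.0]
```

View pics/w19.png

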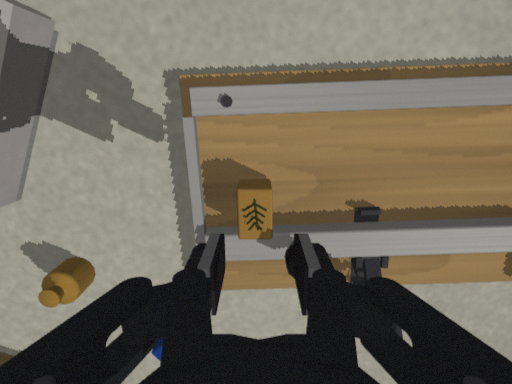

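Request:
apply_moves:
  motion:
    - [[-0.001, 0.03, 0.001, 0, 0, 0, 0.42], [-0.001, 0.055, 0.001, 0, 0, 0, 0.42], [-0.001, 0.076, 0.001, 0, 0, 0, 0.42], [-0.001, 0.076, 0.001, 0, 0, 0, 0.42]]

```text
t: 18.0
tcp_pos: [0.5851, 0.1383, 0.0497]
tcp_rot: [-1.003, -1.476, 1.483]
force: [-0.6, 0.1, -0.6]
grip_width: 0.0357
```

Request:
apply_moves:
  motion:
    - [[0, 0, 0, 0, 0, 0, 0], [0, 0, 0, 0, 0, 0, 0], [0, 0, 0, 0, 0, 0, 0], [0, 0, 0, 0, 0, 0, 0]]

```text
t: 18.33
tcp_pos: [0.5865, 0.1389, 0.0541]
tcp_rot: [-1.007, -1.48, 1.482]
force: [-4.7, -2.5, -2.9]
grip_width: 0.0244
```

Request:
apply_moves:
  motion:
    - [[0, -0.01, 0, 0, 0, 0, 0], [0, -0.03, 0.006, 0, 0, 0, 0], [0, -0.06, 0.01, 0, 0, 0, 0], [0, -0.09, 0.02, 0, 0, 0, 0]]

```text
t: 18.67
tcp_pos: [0.5693, 0.1324, 0.1458]
tcp_rot: [-1.008, -1.484, 1.48]
force: [-0.7, -0.0, 0.4]
grip_width: 0.0245
```

Run:
```python
from h import *
st();snap('wrist','w20')
b=np.load('bay.npy'); tgt(*W1(b,.0265,-.028),.13,88.5)
```

```text
t 18.67 tcp [0.5693 0.1324 0.1458] th 111.62 tilt [ 0.003  0.    -1.   ] F [-0.7 -0.   0.4] w 0.0245 q [ 0.08  0.37 -0.11  1.09  0.   -0.29]
shift [-0.3384, 0.0226, 0.0839] turn [0.58, 23.13, -0.05]
```

View pics/w20.png

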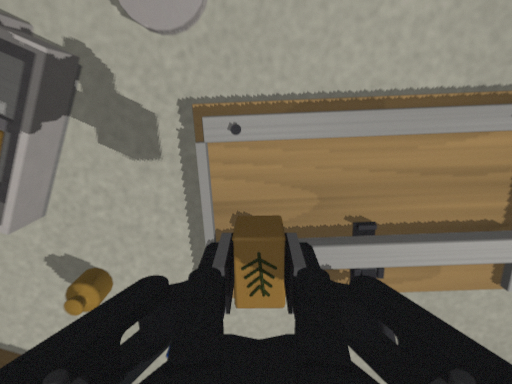

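Request:
apply_moves:
  motion:
    - [[-0.17, 0.012, 0.042, 0, 23, 0, 0], [-0.17, 0.012, 0.042, 0, 23, 0, 0], [-0.17, 0.012, 0.042, 0, 23, 0, 0], [-0.17, 0.012, 0.042, 0, 23, 0, 0], [-0.17, 0.012, 0.042, 0, 23, 0, 0]]

```text
t: 19.13
tcp_pos: [0.5936, -0.0467, 0.1328]
tcp_rot: [-1.228, -1.189, 1.187]
force: [-0.8, 0.2, -0.1]
grip_width: 0.0244
```

Run:
```python
from h import *
st()
b=np.load('bay.npy'); tgt(*W1(b,.0205,-.028),.11,88.5)
```

```text
t 19.13 tcp [ 0.5936 -0.0467  0.1328] th 88.28 tilt [ 0.004 -0.002 -1.   ] F [-0.8  0.2 -0.1] w 0.0244 q [-0.22  0.39 -0.1   1.07 -0.   -0.19]
shift [-0.1659, 0.0233, -0.022] turn [0.25, -0.22, -0.12]
```

Request:
apply_moves:
  motion:
    - [[-0.166, 0.022, -0.022, 0, 0, 0, 0], [-0.166, 0.022, -0.022, 0, 0, 0, 0], [-0.166, 0.022, -0.022, 0, 0, 0, 0], [-0.166, 0.022, -0.022, 0, 0, 0, 0], [-0.166, 0.022, -0.022, 0, 0, 0, 0]]

```text
t: 19.55
tcp_pos: [0.611, -0.2146, 0.1098]
tcp_rot: [-1.227, -1.189, 1.189]
force: [-0.8, 1.1, -0.1]
grip_width: 0.0242
```

Run:
```python
from h import *
snap('wrist','w21');st()
b=np.load('bay.npy'); tgt(*W1(b,.0205,-.028),.0515,88.5)
```

```text
t 19.6 tcp [ 0.6107 -0.2121  0.11  ] th 88.37 tilt [ 0.002 -0.002 -1.   ] F [-0.3 -0.2 -0.5] w 0.0241 q [-0.46  0.49 -0.    1.08 -0.   -0.44]
shift [-0.001, 0.0585, 0.0001] turn [0.15, -0.13, -0.09]
```

View pics/w21.png

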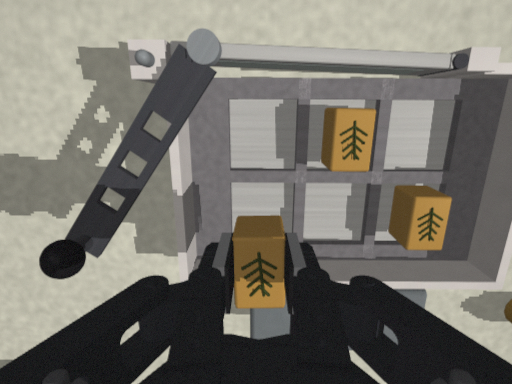

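Request:
apply_moves:
  motion:
    - [[-0.001, 0.03, 0, 0, 0, 0, 0], [-0.001, 0.05, 0, 0, 0, 0, 0], [-0.001, 0.0575, 0, 0, 0, 0, 0], [-0.001, 0.0575, 0, 0, 0, 0, 0], [-0.001, 0.0575, 0, 0, 0, 0, 0]]

```text
t: 20.02
tcp_pos: [0.6106, -0.2081, 0.0528]
tcp_rot: [-1.221, -1.193, 1.192]
force: [-0.3, -0.2, 0.4]
grip_width: 0.0243
```

Run:
```python
from h import *
st();snap('wrist','w22')
b=np.load('bay.npy'); tgt(*W1(b,.0205,-.028),.0515,88.5)
```

```text
t 20.02 tcp [ 0.6106 -0.2081  0.0528] th 88.68 tilt [ 0.001 -0.    -1.   ] F [-0.3 -0.2  0.4] w 0.0243 q [-0.46  0.53 -0.08  0.95  0.   -0.44]
shift [-0.0049, 0.0018, 0.0001] turn [0.13, 0.18, -0.05]
```

View pics/w22.png

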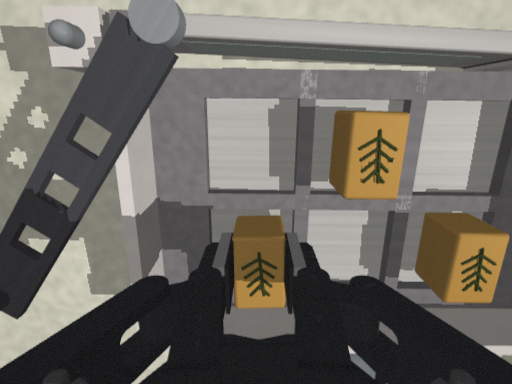

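Request:
apply_moves:
  motion:
    - [[-0.003, 0.002, 0, 0, 0, 0, 0], [-0.003, 0.0025, 0, 0, 0, 0, 0.48], [-0.003, 0.0025, 0, 0, 0, 0, 0.48], [-0.003, -0.03, 0, 0, 0, 0, 0.48], [-0.003, -0.075, 0, 0, 0, 0, 0.48]]

```text
t: 20.48
tcp_pos: [0.6082, -0.2108, 0.1209]
tcp_rot: [-1.214, -1.188, 1.192]
force: [1.1, -0.2, -0.2]
grip_width: 0.0406
```

Run:
```python
from h import *
st();snap('wrist','w23')
tgt(.52,-.05,.22,100)
```

```text
t 20.48 tcp [ 0.6082 -0.2108  0.1209] th 88.62 tilt [-0.006  0.003 -1.   ] F [ 1.1 -0.2 -0.2] w 0.0406 q [-0.46  0.48  0.02  1.11  0.   -0.44]
shift [0.1599, -0.0892, 0.095] turn [0.39, -11.37, -0.23]
```

View pics/w23.png

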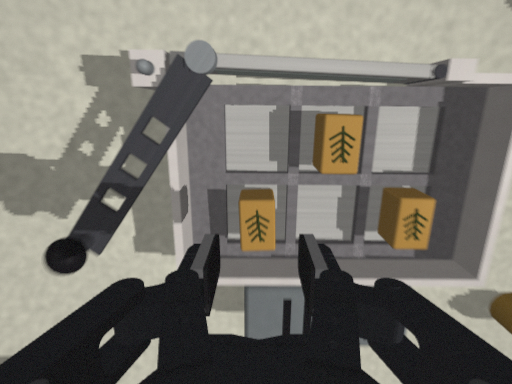

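Run:
```python
from h import *
for n,k,pg,pv in [('w23',(67,256),(145,67),(201,56)),('w21',(63,259),(144,58),(204,47)),('w18',None,(64,154),(113,146)),('w17',None,(56,153),(109,145))]:
    f=load(n); print(n,'knob',None if k is None else ray(f,k,.080).round(4),'peg',ray(f,pg,.061).round(4),'pivot',ray(f,pv,.060).round(4))
crop('w23',110,30,230,110,6,'pv.png')
```

```text
w23 knob [ 0.6177 -0.3242  0.08  ] peg [ 0.5128 -0.2711  0.061 ] pivot [ 0.5078 -0.2397  0.06  ]
w21 knob [ 0.6167 -0.3233  0.08  ] peg [ 0.513  -0.2706  0.061 ] pivot [ 0.5086 -0.2395  0.06  ]
w18 knob None peg [ 0.5116 -0.2695  0.061 ] pivot [ 0.5077 -0.2398  0.06  ]
w17 knob None peg [ 0.5111 -0.2683  0.061 ] pivot [ 0.5076 -0.2383  0.06  ]
```

View pics/pv.png

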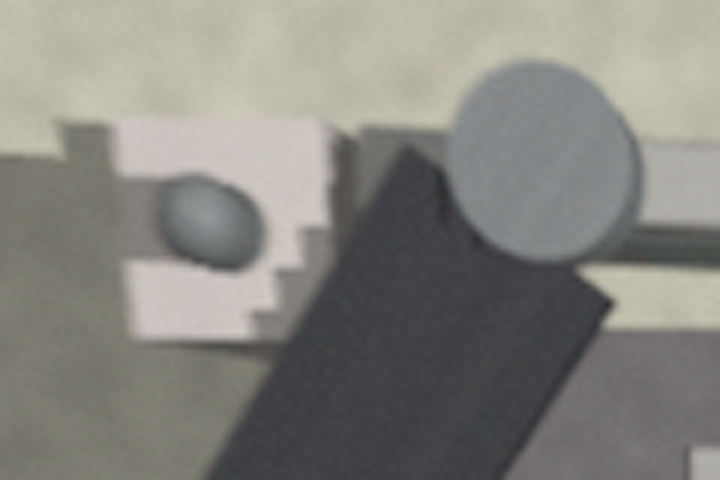

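Run:
```python
from h import *
tgt(.617,-.3238,.15,52.5)
```

```text
shift [-0.1112, -0.0175, -0.008] turn [0.46, 36.13, -0.06]
```

Request:
apply_moves:
  motion:
    - [[-0.01, -0.03, 0, 0, 7, 0, 0.55], [-0.05, -0.03, -0.004, 0, 14, 0, 0.55], [-0.08, -0.03, -0.006, 0, 21, 0, 0.55], [-0.111, -0.03, -0.008, 0, 28, 0, 0.55], [-0.111, -0.03, -0.008, 0, 35, 0, 0.55]]

```text
t: 20.95
tcp_pos: [0.6151, -0.3282, 0.1531]
tcp_rot: [-1.45, -0.723, 0.723]
force: [0.5, 0.4, -0.1]
grip_width: 0.047
```

Request:
apply_moves:
  motion:
    - [[0, 0, 0, 0, 0, 0, 0.55], [0, 0, 0, 0, 0, 0, 0.55]]

```text
t: 21.12
tcp_pos: [0.6151, -0.3228, 0.1531]
tcp_rot: [-1.444, -0.733, 0.733]
force: [-0.0, 0.5, -0.2]
grip_width: 0.0469
```

Run:
```python
from h import *
st();snap('wrist','w24')
tgt(.617,-.3238,.085,52.5)
```

```text
t 21.12 tcp [ 0.6151 -0.3228  0.1531] th 53.82 tilt [ 0.  0. -1.] F [-0.   0.5 -0.2] w 0.0469 q [-0.6   0.55  0.21  1.24  0.    0.03]
shift [-0.0002, 0.0682, -0.0024] turn [-0.0, 1.39, 0.01]
```

View pics/w24.png

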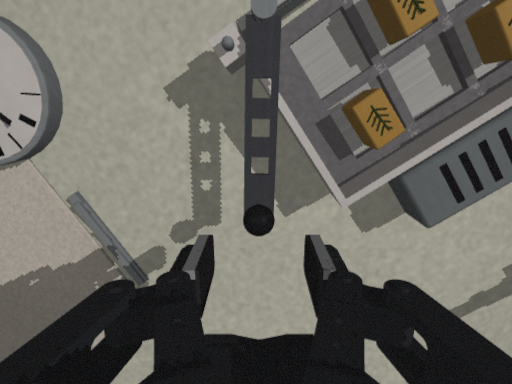

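Run:
```python
from h import *
f=load('w24'); print('knob',ray(f,(259,219),.080),'pivot',ray(f,(265,5),.060),'peg',ray(f,(228,43),.061), 'proj knob',proj(f,[(.617,-.3238,.078)]))
```

```text
knob [ 0.61650414 -0.32352541  0.08      ] pivot [ 0.50982024 -0.24077751  0.06      ] peg [ 0.51335792 -0.27264546  0.061     ] proj knob [[259.10038429 218.7117976 ]]
```

Request:
apply_moves:
  motion:
    - [[0, 0.03, -0.001, 0, 1.4, 0, 0.55], [0, 0.05, -0.001, 0, 1.4, 0, 0.55], [0, 0.067, -0.001, 0, 1.4, 0, 0.55], [0, 0.067, -0.001, 0, 1.4, 0, 0.55]]

```text
t: 21.5
tcp_pos: [0.6148, -0.3211, 0.0827]
tcp_rot: [-1.445, -0.712, 0.717]
force: [-1.2, 0.3, -0.2]
grip_width: 0.0471
```

Run:
```python
from h import *
st()
tgt(.617,-.3238,.085,52.5)
```

```text
t 21.5 tcp [ 0.6148 -0.3211  0.0827] th 52.5 tilt [-0.004  0.003 -1.   ] F [-1.2  0.3 -0.2] w 0.0471 q [-0.6   0.59  0.1   1.09  0.    0.05]
shift [-0.0008, -0.0023, -0.0034] turn [-0.31, 0.0, -0.01]
```

Request:
apply_moves:
  motion:
    - [[-0.001, -0.001, -0.001, 0, 0, 0, 0], [-0.001, -0.001, -0.001, 0, 0, 0, 0], [-0.001, -0.001, -0.001, 0, 0, 0, 0], [-0.001, -0.001, -0.001, 0, 0, 0, 0]]

```text
t: 21.83
tcp_pos: [0.6168, -0.3249, 0.0886]
tcp_rot: [-1.453, -0.713, 0.711]
force: [-0.3, 0.3, 0.7]
grip_width: 0.0186
```

Run:
```python
from h import *
st()
```

```text
t 21.83 tcp [ 0.6168 -0.3249  0.0886] th 52.28 tilt [ 0.002 -0.001 -1.   ] F [-0.3  0.3  0.7] w 0.0186 q [-0.61  0.59  0.11  1.1   0.    0.05]
```

Request:
apply_moves:
  motion:
    - [[0, 0, 0, 0, 0, 0, 0.4], [0, 0.0045, 0, 0, 0, 0, 0.4], [0, 0.0045, 0, 0, 0, 0, 0], [0, 0.0045, 0, 0, 0, 0, 0], [0, 0.0045, 0, 0, 0, 0, 0]]

```text
t: 22.25
tcp_pos: [0.6161, -0.3246, 0.0823]
tcp_rot: [-1.451, -0.711, 0.711]
force: [-0.2, 0.2, 1.0]
grip_width: 0.0189
```

Run:
```python
from h import *
st()
```

```text
t 22.25 tcp [ 0.6161 -0.3246  0.0823] th 52.23 tilt [-0.  0. -1.] F [-0.2  0.2  1. ] w 0.0189 q [-0.61  0.59  0.11  1.09  0.    0.05]
```

Request:
apply_moves:
  motion:
    - [[0, -0.007, 0.0015, 0, 0, 0, 0], [0, -0.0137, 0.0032, 0, 0, 0, 0], [0, -0.027, 0.0077, 0, 0, 0, 0], [0, -0.0397, 0.0136, 0, 0, 0, 0], [0, -0.0517, 0.0206, 0, 0, 0, 0]]

```text
t: 22.67
tcp_pos: [0.5997, -0.3119, 0.1361]
tcp_rot: [-1.452, -0.712, 0.711]
force: [0.1, 1.3, -2.9]
grip_width: 0.019
```

Run:
```python
from h import *
st();snap('wrist','w25');tgt(.5593,-.3191,.134,44.3)
```

```text
t 22.67 tcp [ 0.5997 -0.3119  0.1361] th 52.23 tilt [ 0.001 -0.    -1.   ] F [ 0.1  1.3 -2.9] w 0.019 q [-0.6   0.52  0.13  1.17  0.    0.06]
shift [-0.0307, 0.0048, 0.027] turn [0.19, 7.94, 0.04]
```

View pics/w25.png

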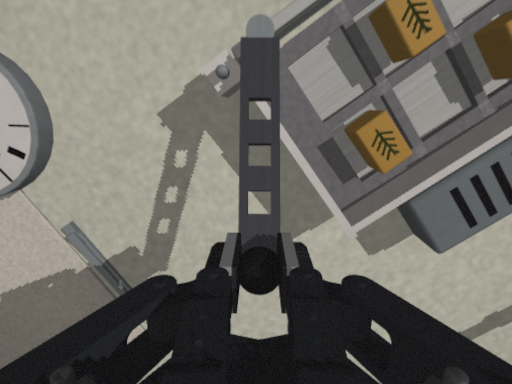

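Request:
apply_moves:
  motion:
    - [[-0.008, 0.0, 0.007, 0, 2, 0, 0], [-0.016, 0.0, 0.014, 0, 4, 0, 0], [-0.024, 0.0, 0.021, 0, 6, 0, 0], [-0.0307, 0.0, 0.027, 0, 8, 0, 0], [-0.0307, 0.0, 0.027, 0, 8, 0, 0]]

```text
t: 23.13
tcp_pos: [0.5575, -0.32, 0.1338]
tcp_rot: [-1.485, -0.599, 0.6]
force: [-0.3, 0.7, -1.8]
grip_width: 0.019
```

Run:
```python
from h import *
st();snap('wrist','w26');tgt(.5593,-.3191,.134,44.3);crop('w26',150,0,350,190,4,'w26s.png')
```

```text
t 23.13 tcp [ 0.5575 -0.32    0.1338] th 43.95 tilt [-0.002  0.001 -1.   ] F [-0.3  0.7 -1.8] w 0.019 q [-0.65  0.47  0.03  1.13  0.    0.15]
shift [0.0012, -0.0, 0.0001] turn [-0.06, -0.2, 0.01]
```

View pics/w26.png

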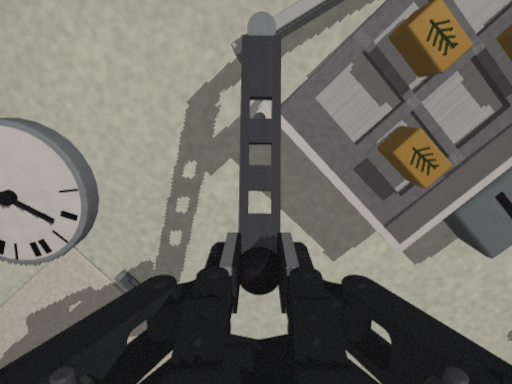

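View pics/w26s.png

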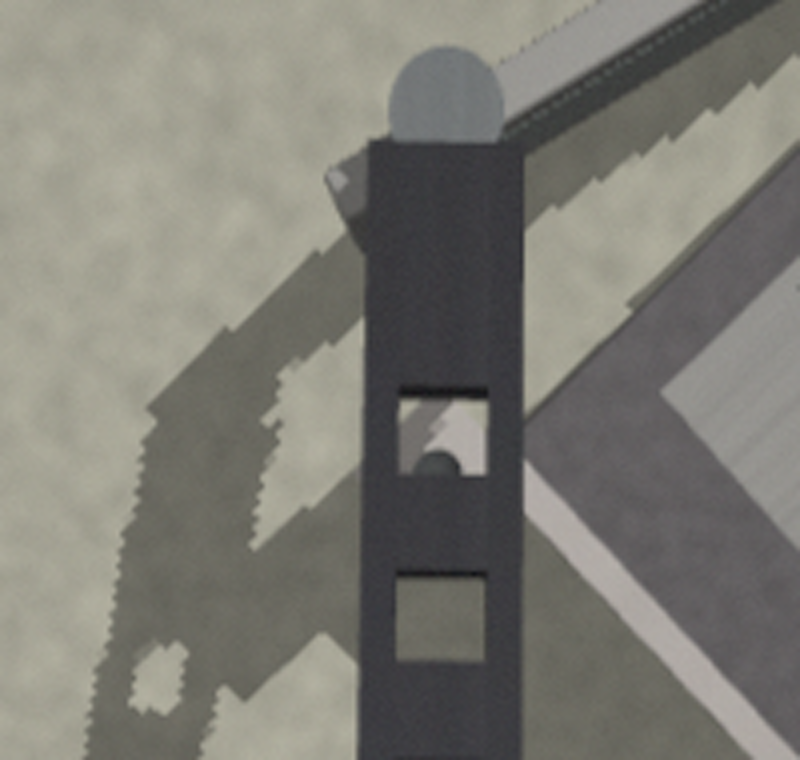

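Request:
apply_moves:
  motion:
    - [[0.001, 0.006, -0.003, 0, 0, 0, 0], [0.001, 0.013, -0.0068, 0, 0, 0, 0], [0.001, 0.0196, -0.0107, 0, 0, 0, 0], [0.001, 0.0196, -0.0107, 0, 0, 0, 0], [0.001, 0.0196, -0.0107, 0, 0, 0, 0]]

```text
t: 23.6
tcp_pos: [0.5681, -0.3268, 0.1136]
tcp_rot: [-1.484, -0.603, 0.604]
force: [-0.1, -0.0, 1.4]
grip_width: 0.0192
```

Run:
```python
from h import *
st();snap('wrist','w27');crop('w27',150,0,350,190,4,'w27s.png')
```

```text
t 23.6 tcp [ 0.5681 -0.3268  0.1136] th 44.25 tilt [-0.001  0.001 -1.   ] F [-0.1 -0.   1.4] w 0.0192 q [-0.65  0.5   0.03  1.1  -0.    0.15]
```

View pics/w27s.png

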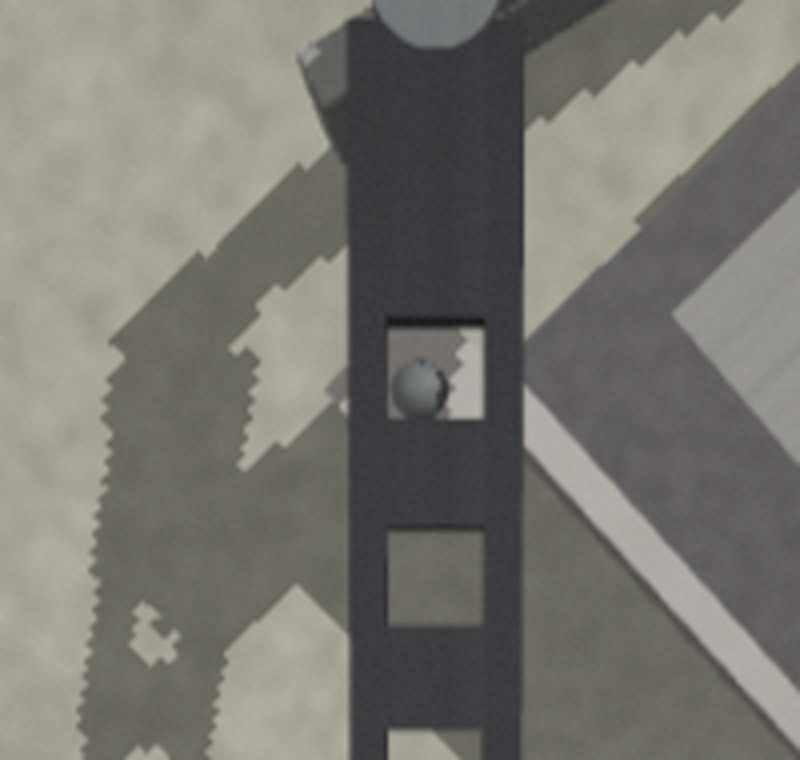

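Request:
apply_moves:
  motion:
    - [[-0.003, 0, 0, 0, 1.2, 0, 0], [-0.006, 0, -0.0005, 0, 2.5, 0, 0], [-0.006, 0, -0.0005, 0, 2.5, 0, 0]]

```text
t: 23.9
tcp_pos: [0.5637, -0.3316, 0.1149]
tcp_rot: [-1.495, -0.568, 0.567]
force: [0.9, 0.5, 0.9]
grip_width: 0.0188
```

Run:
```python
from h import *
st();snap('wrist','w28');crop('w28',150,0,350,190,4,'w28s.png')
```

```text
t 23.9 tcp [ 0.5637 -0.3316  0.1149] th 41.58 tilt [ 0.  0. -1.] F [0.9 0.5 0.9] w 0.0188 q [-0.66  0.5   0.03  1.1   0.    0.19]
```

View pics/w28s.png

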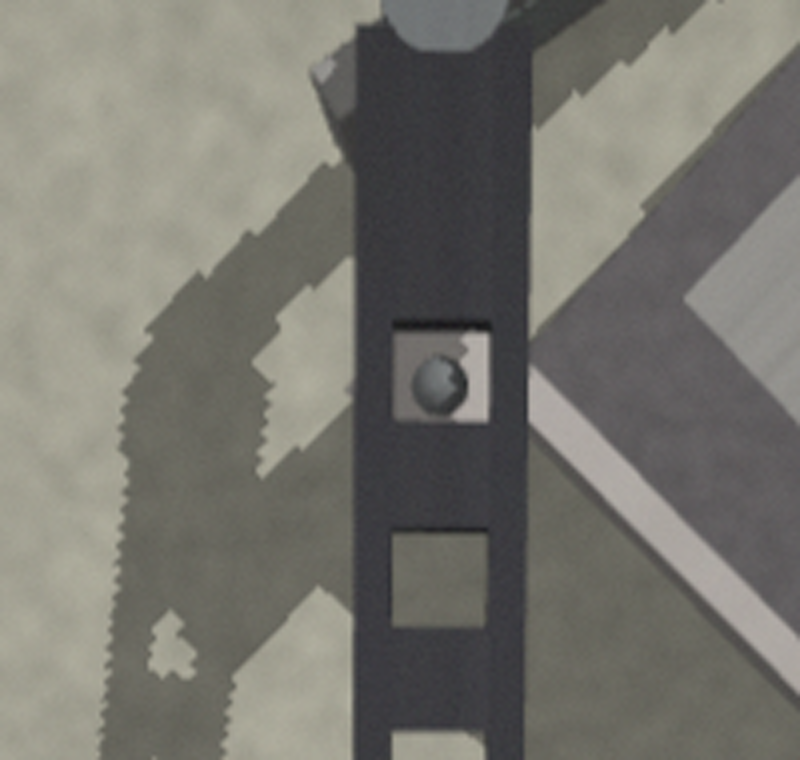

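Request:
apply_moves:
  motion:
    - [[0, 0.005, -0.002, 0, 0, 0, 0], [0, 0.0104, -0.0041, 0, 0, 0, 0], [0, 0.016, -0.0058, 0, 0, 0, 0], [0, 0.0212, -0.0074, 0, 0, 0, 0], [0, 0.0212, -0.0074, 0, 0, 0, 0]]

```text
t: 24.37
tcp_pos: [0.5686, -0.3371, 0.0917]
tcp_rot: [-1.493, -0.568, 0.571]
force: [-1.5, -1.8, 1.1]
grip_width: 0.0191
```

Run:
```python
from h import *
st();snap('wrist','w29');crop('w29',150,0,350,190,4,'w29s.png')
```

```text
t 24.37 tcp [ 0.5686 -0.3371  0.0917] th 41.73 tilt [-0.002  0.001 -1.   ] F [-1.5 -1.8  1.1] w 0.0191 q [-0.66  0.53  0.02  1.06 -0.    0.18]
```

View pics/w29s.png

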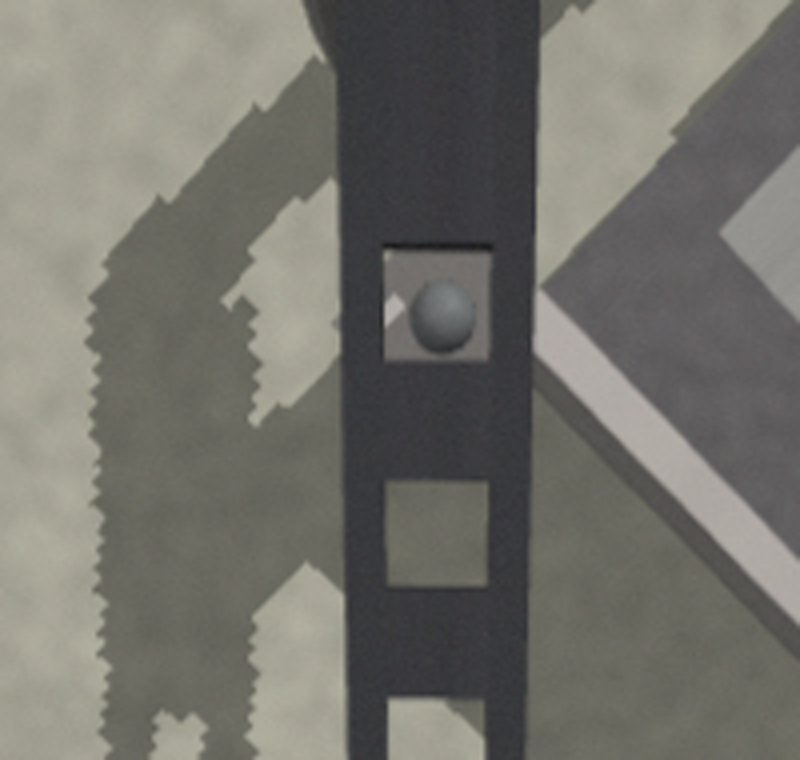

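Request:
apply_moves:
  motion:
    - [[0, 0.004, -0.001, 0, 0, 0, 0], [0, 0.0085, -0.002, 0, 0, 0, 0], [0, 0.0085, -0.002, 0, 0, 0, 0], [0, 0.0085, -0.002, 0, 0, 0, 0]]

```text
t: 24.75
tcp_pos: [0.5701, -0.3385, 0.0847]
tcp_rot: [-1.495, -0.569, 0.57]
force: [-0.9, -1.3, 0.9]
grip_width: 0.0188
```

Run:
```python
from h import *
st()
```

```text
t 24.75 tcp [ 0.5701 -0.3385  0.0847] th 41.73 tilt [-0. -0. -1.] F [-0.9 -1.3  0.9] w 0.0188 q [-0.66  0.54  0.01  1.05 -0.    0.18]
```

Request:
apply_moves:
  motion:
    - [[0, 0, 0, 0, 0, 0, 0.4], [0, 0, 0, 0, 0, 0, 0.5], [0, -0.02, 0, 0, 0, 0, 0.5], [0, -0.05, 0, 0, 0, 0, 0.5], [0, -0.08, 0, 0, 0, 0, 0.5]]

```text
t: 25.17
tcp_pos: [0.5699, -0.3377, 0.1651]
tcp_rot: [-1.492, -0.569, 0.57]
force: [-0.2, -0.5, 0.2]
grip_width: 0.0429
```

Run:
```python
from h import *
st();f=snap('wrist','w30')
```

```text
t 25.17 tcp [ 0.5699 -0.3377  0.1651] th 41.73 tilt [-0.002  0.002 -1.   ] F [-0.2 -0.5  0.2] w 0.0429 q [-0.66  0.49  0.14  1.23  0.    0.18]
```

View pics/w30.png

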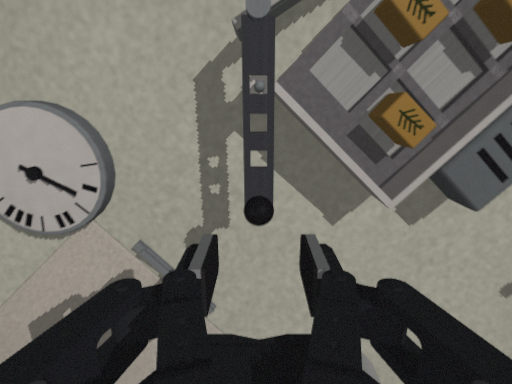

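Run:
```python
from h import *
f=load('w30'); k=ray(f,(259,210),.078);pg=ray(f,(259,86),.061); print(k,pg,np.linalg.norm(k[:2]-pg[:2]))
snap('top','t30');crop('t30',230,120,400,260,4.6,'t30s.png');snap('scene','s30');crop('s30',75,150,285,285,3.7,'s30s.png')
tgt(.56,-.13,.19,88);tgt(.6,.1,.19,88)
```

```text
[ 0.56977905 -0.33753278  0.078     ] [ 0.51220883 -0.27292975  0.061     ] 0.08653254965497394
shift [0.1306, -0.0229, 0.1632] turn [0.29, -46.26, -0.04]
shift [0.3136, -0.0233, 0.3082] turn [0.29, -46.26, -0.04]
```

View pics/s30s.png

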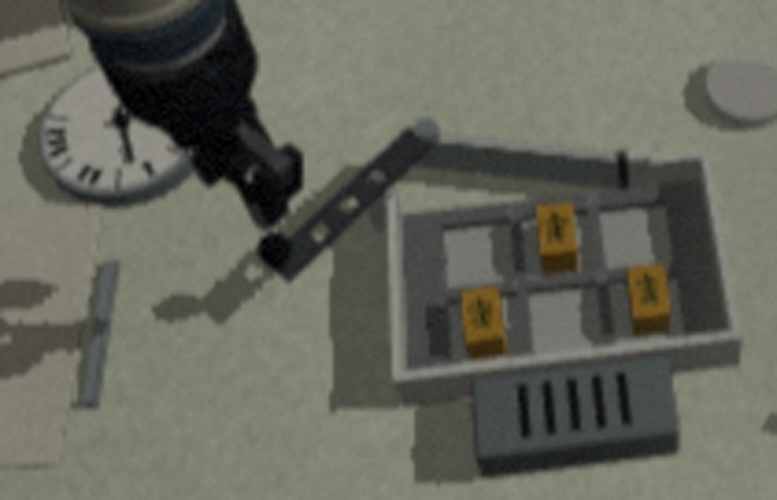

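Request:
apply_moves:
  motion:
    - [[0.02, -0.03, 0.03, 0, -7, 0, 0.5], [0.05, -0.03, 0.06, 0, -14, 0, 0.5], [0.075, -0.03, 0.09, 0, -21, 0, 0.5], [0.1, -0.03, 0.12, 0, -28, 0, 0.5], [0.13, -0.03, 0.15, 0, -35, 0, 0.5]]

```text
t: 25.73
tcp_pos: [0.5662, -0.1387, 0.1941]
tcp_rot: [-1.306, -1.04, 1.041]
force: [0.9, 0.5, 0.5]
grip_width: 0.0425
```

Run:
```python
from h import *
st();ctgt(.080,-.062,.19)
```

```text
t 25.73 tcp [ 0.5662 -0.1387  0.1941] th 77.03 tilt [-0.001  0.001 -1.   ] F [0.9 0.5 0.5] w 0.0425 q [-0.38  0.34 -0.02  1.21  0.   -0.16]
shift [0.3253, 0.0043, 0.0347] turn [-0.07, -36.77, 0.05]
```

Request:
apply_moves:
  motion:
    - [[0.2, 0, 0.021, 0, -35, 0, 0.5], [0.2, 0, 0.021, 0, -35, 0, 0.5], [0.2, 0, 0.021, 0, -35, 0, 0.5], [0.2, 0, 0.021, 0, -35, 0, 0.5], [0.2, 0, 0.021, 0, -35, 0, 0.5]]

```text
t: 26.15
tcp_pos: [0.5922, 0.0618, 0.194]
tcp_rot: [-0.999, -1.487, 1.488]
force: [1.1, 0.0, -0.3]
grip_width: 0.0426
```

Run:
```python
from h import *
st();ctgt(.080,-.062,.16)
```

```text
t 26.15 tcp [0.5922 0.0618 0.194 ] th 112.14 tilt [-0.001  0.001 -1.   ] F [ 1.1  0.  -0.3] w 0.0426 q [-0.04  0.36  0.01  1.22  0.   -0.42]
shift [0.1101, 0.0341, -0.0591] turn [-0.06, -1.66, 0.06]
```

Request:
apply_moves:
  motion:
    - [[0.11, 0.034, -0.059, 0, -1.6, 0, 0.5], [0.11, 0.034, -0.059, 0, -1.6, 0, 0.5], [0.11, 0.034, -0.059, 0, -1.6, 0, 0.5], [0.11, 0.034, -0.059, 0, -1.6, 0, 0.5], [0.11, 0.034, -0.059, 0, -1.6, 0, 0.5]]

```text
t: 26.57
tcp_pos: [0.6058, 0.1854, 0.1587]
tcp_rot: [-0.983, -1.503, 1.506]
force: [-0.1, -0.1, -0.4]
grip_width: 0.0427
```

Run:
```python
from h import *
st();snap('wrist','w31');ctgt(.080,-.062,.058)
```

```text
t 26.57 tcp [0.6058 0.1854 0.1587] th 113.55 tilt [-0.003 -0.    -1.   ] F [-0.1 -0.1 -0.4] w 0.0427 q [ 0.16  0.44  0.05  1.18  0.   -0.25]
shift [0.0023, 0.1016, -0.0004] turn [-0.13, -0.35, 0.03]
```

View pics/w31.png

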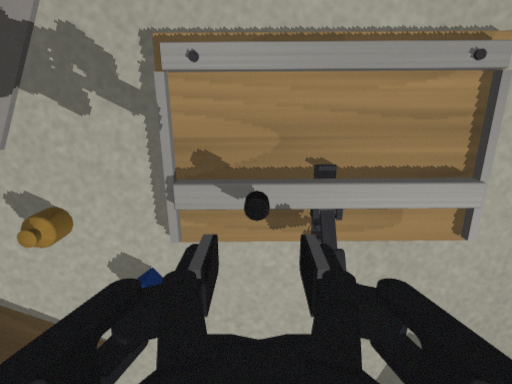

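Request:
apply_moves:
  motion:
    - [[0.0, 0.035, 0, 0, 0, 0, 0.45], [0.0, 0.07, 0, 0, 0, 0, 0.45], [0.0, 0.098, 0, 0, 0, 0, 0.45], [0.0, 0.098, 0, 0, 0, 0, 0.45], [0.0, 0.098, 0, 0, 0, 0, 0.45]]

```text
t: 27.03
tcp_pos: [0.6064, 0.1812, 0.0625]
tcp_rot: [-0.987, -1.499, 1.502]
force: [0.5, 0.3, 1.6]
grip_width: 0.0386
```

Request:
apply_moves:
  motion:
    - [[0, 0, 0, 0, 0, 0, 0], [0, 0, 0, 0, 0, 0, 0], [0, 0, 0, 0, 0, 0, 0]]

```text
t: 27.28
tcp_pos: [0.6072, 0.1842, 0.0655]
tcp_rot: [-0.987, -1.507, 1.499]
force: [-3.5, 7.9, 1.9]
grip_width: 0.018
```

Run:
```python
from h import *
st();s=robot.state();print(cl(s['tcp_pos']))
```

```text
t 27.28 tcp [0.6072 0.1842 0.0655] th 113.38 tilt [ 0.002  0.004 -1.   ] F [-3.5  7.9  1.9] w 0.018 q [ 0.16  0.51 -0.1   0.96  0.   -0.25]
[ 0.0809 -0.0644]
```

Request:
apply_moves:
  motion:
    - [[0, 0, 0.01, 0, 0, 0, 0], [0, 0, 0.02, 0, 0, 0, 0], [0, 0, 0.03, 0, 0, 0, 0], [0, 0, 0.04, 0, 0, 0, 0], [0, 0, 0.047, 0, 0, 0, 0]]

```text
t: 27.7
tcp_pos: [0.5648, 0.1655, 0.0655]
tcp_rot: [-0.99, -1.509, 1.499]
force: [3.3, 8.4, -4.3]
grip_width: 0.0174
```

Request:
apply_moves:
  motion:
    - [[0, 0, 0.002, 0, 0, 0, 0], [0, 0, 0.003, 0, 0, 0, 0], [0, 0, 0.003, 0, 0, 0, 0]]

```text
t: 27.95
tcp_pos: [0.5621, 0.1642, 0.0655]
tcp_rot: [-0.989, -1.508, 1.499]
force: [-0.1, 7.1, -1.3]
grip_width: 0.0177
```

Run:
```python
from h import *
st();s=robot.state();print(cl(s['tcp_pos']));M=R.from_rotvec(s['tcp_rot']).as_matrix();print('F tool',(M.T@s['force']).round(1));snap('wrist','w32')
```

```text
t 27.95 tcp [0.5621 0.1642 0.0655] th 113.37 tilt [ 0.004  0.003 -1.   ] F [-0.1  7.1 -1.3] w 0.0177 q [ 0.14  0.43 -0.23  0.91  0.   -0.27]
[ 0.0316 -0.0645]
F tool [ 6.6  1.3 -2.7]
```

View pics/w32.png

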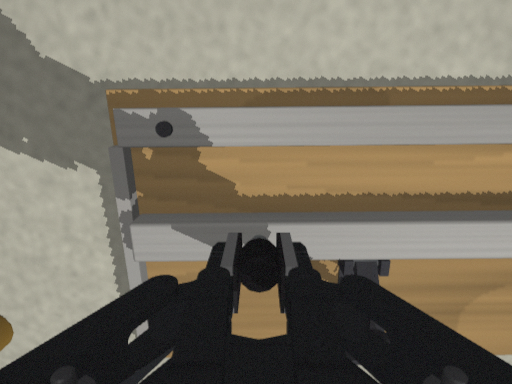

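Run:
```python
from h import *
crop('w32',110,100,210,270,4,'w32s.png')
f=load('w32')
print(cl(ray(f,(400,145),.026)),cl(ray(f,(400,222),.03)),cl(ray(f,(420,260),.03)))
```

```text
[-0.0204  0.011 ] [0.0216 0.0146] [0.0453 0.0292]
```

Request:
apply_moves:
  motion:
    - [[0, 0, 0.002, 0, 0, 0, 0], [0, 0, 0.004, 0, 0, 0, 0], [0, 0, 0.006, 0, 0, 0, 0], [0, 0, 0.006, 0, 0, 0, 0]]

```text
t: 28.33
tcp_pos: [0.5611, 0.1638, 0.0657]
tcp_rot: [-0.994, -1.517, 1.493]
force: [20.2, 18.7, -17.9]
grip_width: 0.0179
```

Run:
```python
from h import *
st();s=robot.state();print(cl(s['tcp_pos']));M=R.from_rotvec(s['tcp_rot']).as_matrix();print('F tool',(M.T@s['force']).round(1))
f=snap('wrist','w33');crop('w33',300,100,512,270,3.6,'w33s.png')
```

```text
t 28.33 tcp [0.5611 0.1638 0.0657] th 113.42 tilt [ 0.012  0.008 -1.   ] F [ 20.2  18.7 -17.9] w 0.0179 q [ 0.14  0.43 -0.24  0.89  0.01 -0.27]
[ 0.0305 -0.0645]
F tool [  9.1  18.3 -25.7]
```

View pics/w33s.png

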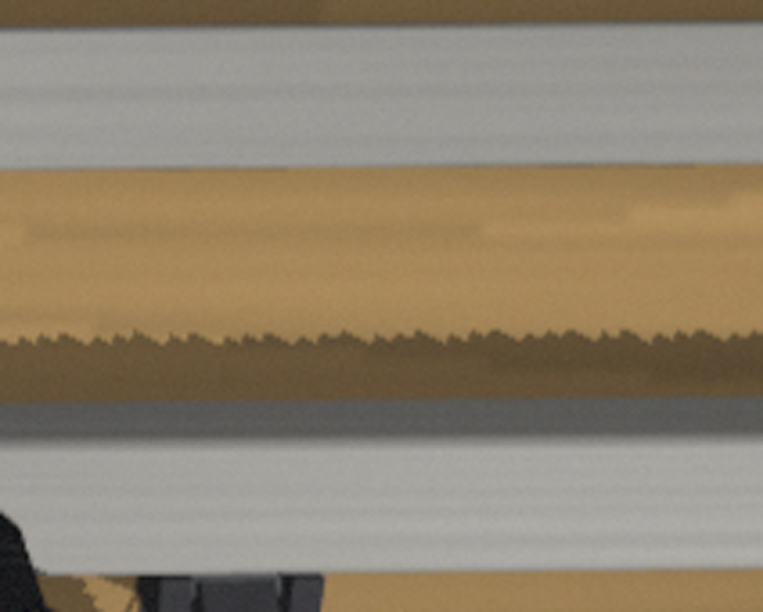

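Request:
apply_moves:
  motion:
    - [[0, 0, -0.004, 0, 0, 0, 0], [0, 0, -0.005, 0, 0, 0, 0.45], [0, 0, -0.005, 0, 0, 0, 0.45], [0, -0.04, -0.005, 0, 0, 0, 0.45], [0, -0.08, -0.005, 0, 0, 0, 0.45]]

```text
t: 28.8
tcp_pos: [0.559, 0.162, 0.1434]
tcp_rot: [-0.986, -1.499, 1.504]
force: [1.4, 0.4, 0.2]
grip_width: 0.0384
```

Run:
```python
from h import *
st();snap('wrist','w34');ctgt(.0765,-.001,.15);ctgt(.0765,-.001,.079)
crop('w34',200,60,420,260,3.6,'w34s.png')
```

```text
t 28.8 tcp [0.559  0.162  0.1434] th 113.3 tilt [-0.003 -0.001 -1.   ] F [1.4 0.4 0.2] w 0.0384 q [ 0.14  0.37 -0.11  1.09 -0.   -0.27]
shift [0.0655, 0.0031, -0.0446] turn [0.53, -0.49, -0.17]
shift [0.0657, 0.0741, -0.044] turn [0.53, -0.49, -0.17]
```

View pics/w34s.png

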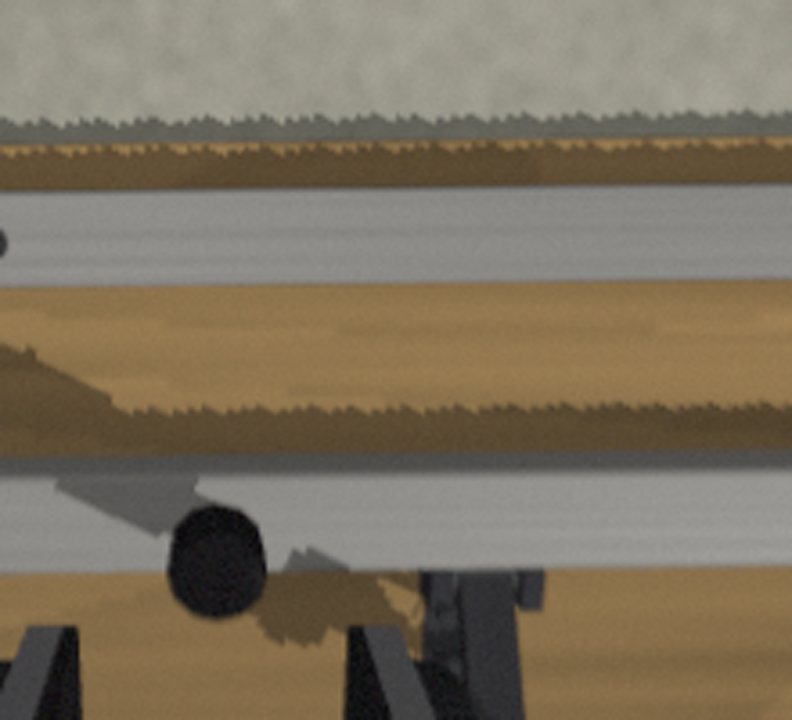

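Bar is home. Next the pawl: move above the tab and look.

Request:
apply_moves:
  motion:
    - [[0.03, -0.01, -0.02, 0, -0.5, 0, 0.5], [0.065, -0.01, -0.044, 0, -0.5, 0, 0.5], [0.065, -0.01, -0.044, 0, -0.5, 0, 0.5], [0.065, -0.01, -0.044, 0, -0.5, 0, 0.5]]

```text
t: 29.18
tcp_pos: [0.5751, 0.2412, 0.1541]
tcp_rot: [-0.983, -1.512, 1.509]
force: [-0.7, -0.4, 0.4]
grip_width: 0.043
```

Run:
```python
from h import *
st();f=snap('wrist','w35');ctgt(.0765,-.001,.079)
crop('w35',200,60,320,260,3.6,'w35s.png')
from bay import W
p=np.load('clamp.npy')
for phi in (.4,.5,.6,.7):
    c,s=np.cos(phi),np.sin(phi); P=[]
    for a in (36,58): P.append((.049+(a*c-34*s)/1000,0,.024+(a*s+34*c)/1000))
    print(phi,np.round(P,3)[:,[0,2]].tolist(),((proj(f,W(p,P))-[200,60])*3.6).round(0).tolist())
```

```text
t 29.18 tcp [0.5751 0.2412 0.1541] th 113.96 tilt [ 0.002  0.    -1.   ] F [-0.7 -0.4  0.4] w 0.043 q [ 0.26  0.43  0.01  1.15 -0.   -0.16]
shift [-0.0008, 0.0747, -0.0026] turn [0.05, 0.1, -0.04]
0.4 [[0.069, 0.069], [0.089, 0.078]] [[205.0, 515.0], [205.0, 626.0]]
0.5 [[0.064, 0.071], [0.084, 0.082]] [[205.0, 495.0], [204.0, 607.0]]
0.6 [[0.06, 0.072], [0.078, 0.085]] [[205.0, 474.0], [204.0, 585.0]]
0.7 [[0.055, 0.073], [0.071, 0.087]] [[205.0, 450.0], [204.0, 559.0]]
```

View pics/w35s.png

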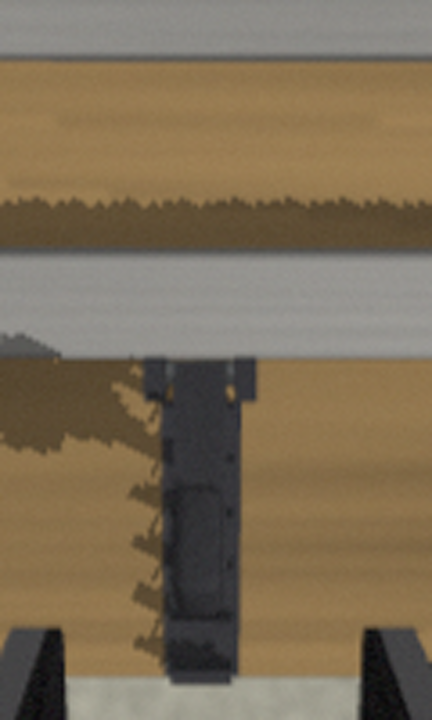

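Request:
apply_moves:
  motion:
    - [[-0.001, 0.04, -0.003, 0, 0, 0, 0.5], [-0.001, 0.07, -0.003, 0, 0, 0, 0.5], [-0.001, 0.077, -0.003, 0, 0, 0, 0.4], [-0.001, 0.077, -0.003, 0, 0, 0, 0], [-0.001, 0.077, -0.003, 0, 0, 0, 0]]

```text
t: 29.65
tcp_pos: [0.5783, 0.2393, 0.0771]
tcp_rot: [-0.984, -1.508, 1.508]
force: [-1.7, -0.4, -2.0]
grip_width: 0.0108
```

Request:
apply_moves:
  motion:
    - [[0, 0, 0, 0, 0, 0, 0], [0, 0, 0, 0, 0, 0, 0], [0, 0, 0, 0, 0, 0, 0]]

```text
t: 29.9
tcp_pos: [0.5783, 0.2395, 0.0772]
tcp_rot: [-0.985, -1.509, 1.509]
force: [-1.4, -5.3, 0.0]
grip_width: 0.0093
```

Run:
```python
from h import *
st();s=robot.state();print(cl(s['tcp_pos']))
```

```text
t 29.9 tcp [0.5783 0.2395 0.0772] th 113.8 tilt [ 0.001 -0.001 -1.   ] F [-1.4 -5.3  0. ] w 0.0093 q [ 0.26  0.48 -0.1   0.98 -0.   -0.16]
[ 0.0768 -0.0021]
```

Request:
apply_moves:
  motion:
    - [[0, 0.0038, -0.0053, 0, 0, 0, 0], [0, 0.0083, -0.01, 0, 0, 0, 0], [0, 0.0133, -0.0142, 0, 0, 0, 0], [0, 0.0187, -0.0177, 0, 0, 0, 0], [0, 0.0215, -0.019, 0, 0, 0, 0]]

```text
t: 30.32
tcp_pos: [0.5988, 0.2485, 0.0589]
tcp_rot: [-0.99, -1.516, 1.504]
force: [-4.3, -3.6, 36.3]
grip_width: 0.0091
```

Request:
apply_moves:
  motion:
    - [[0, 0.002, 0, 0, 0, 0, 0], [0, 0.002, 0, 0, 0, 0, 0]]

```text
t: 30.48
tcp_pos: [0.599, 0.2486, 0.0586]
tcp_rot: [-0.991, -1.518, 1.503]
force: [-2.8, -3.0, 32.0]
grip_width: 0.0089
```

Run:
```python
from h import *
st();s=robot.state();print(cl(s['tcp_pos']))
```

```text
t 30.48 tcp [0.599  0.2486 0.0586] th 113.83 tilt [ 0.011  0.003 -1.   ] F [-2.8 -3.  32. ] w 0.0089 q [ 0.26  0.53 -0.08  0.95 -0.   -0.15]
[ 0.0994 -0.0021]
```

Request:
apply_moves:
  motion:
    - [[0, -0.002, 0, 0, 0, 0, 0], [0, -0.002, 0, 0, 0, 0, 0.4], [0, -0.002, 0, 0, 0, 0, 0.4], [0, -0.04, 0, 0, 0, 0, 0.4], [0, -0.08, 0, 0, 0, 0, 0.4]]

```text
t: 30.9
tcp_pos: [0.5938, 0.2476, 0.131]
tcp_rot: [-0.978, -1.504, 1.511]
force: [1.6, -0.0, 0.8]
grip_width: 0.034
```

Run:
```python
from h import *
st();f=snap('wrist','w36')
crop('w36',200,60,320,260,3.6,'w36s.png')
from bay import W
p=np.load('clamp.npy')
for phi in (0,.05,.1,.2):
    c,s=np.cos(phi),np.sin(phi); P=[]
    for a in (36,58): P.append((.049+(a*c-34*s)/1000,0,.024+(a*s+34*c)/1000))
    print(phi,((proj(f,W(p,P))-[200,60])*3.6).round(0).tolist())
```

```text
t 30.9 tcp [0.5938 0.2476 0.131 ] th 113.84 tilt [-0.006 -0.001 -1.   ] F [ 1.6 -0.   0.8] w 0.034 q [ 0.26  0.48  0.03  1.13  0.   -0.15]
0 [[213.0, 519.0], [213.0, 627.0]]
0.05 [[213.0, 513.0], [213.0, 624.0]]
0.1 [[213.0, 506.0], [213.0, 621.0]]
0.2 [[213.0, 490.0], [213.0, 611.0]]
```

View pics/w36s.png

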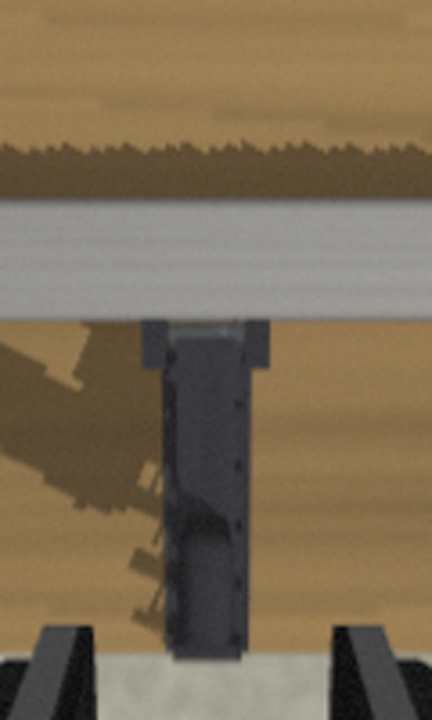

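Run:
```python
from h import *
ctgt(.097,-.001,.084)
```

```text
shift [0.0005, 0.0573, 0.0013] turn [0.46, 0.05, -0.04]
```

Request:
apply_moves:
  motion:
    - [[0, 0, -0.003, 0, 0, 0, 0], [0, 0, -0.003, 0, 0, 0, 0], [0, 0, -0.003, 0, 0, 0, 0], [0, 0.02, -0.003, 0, 0, 0, 0], [0, 0.035, -0.003, 0, 0, 0, 0]]

```text
t: 31.37
tcp_pos: [0.5975, 0.2489, 0.0956]
tcp_rot: [-0.982, -1.508, 1.509]
force: [-0.6, 0.4, 0.5]
grip_width: -0.0
```

Run:
```python
from h import *
st();ctgt(.097,-.001,.084)
```

```text
t 31.37 tcp [0.5975 0.2489 0.0956] th 113.83 tilt [-0.001 -0.    -1.   ] F [-0.6  0.4  0.5] w -0.0 q [ 0.27  0.5  -0.02  1.05  0.   -0.15]
shift [0.0003, 0.0116, 0.0011] turn [-0.08, 0.03, 0.02]
```

Request:
apply_moves:
  motion:
    - [[0, 0.004, 0.001, 0, 0, 0, 0], [0, 0.008, 0.001, 0, 0, 0, 0], [0, 0.012, 0.001, 0, 0, 0, 0], [0, 0.015, 0.001, 0, 0, 0, 0], [0, 0.015, 0.001, 0, 0, 0, 0]]

```text
t: 31.78
tcp_pos: [0.5986, 0.2493, 0.0882]
tcp_rot: [-0.988, -1.516, 1.505]
force: [-9.6, -1.0, 46.6]
grip_width: -0.0001
```

Run:
```python
from h import *
st()
```

```text
t 31.78 tcp [0.5986 0.2493 0.0882] th 113.85 tilt [ 0.007  0.002 -1.   ] F [-9.6 -1.  46.6] w -0.0001 q [ 0.27  0.51 -0.03  1.02  0.   -0.15]
```

Request:
apply_moves:
  motion:
    - [[0, -0.02, 0, 0, 0, 0, 0], [0, -0.038, -0.001, 0, 0, 0, 0.3], [0, -0.038, -0.001, 0, 0, 0, 0.5], [0, -0.038, -0.001, 0, 0, 0, 0.5]]

```text
t: 32.12
tcp_pos: [0.5981, 0.249, 0.1206]
tcp_rot: [-0.983, -1.509, 1.508]
force: [-0.0, -0.2, -0.8]
grip_width: 0.036
```

Run:
```python
from h import *
st();f=snap('wrist','w37');g=load('w5')
def big(n):
    a=cv2.imread(f'pics/{n}.png')[100:260,220:300].astype(float)*2.2
    return cv2.resize(np.clip(a,0,255).astype(np.uint8),None,fx=3.7,fy=3.7,interpolation=cv2.INTER_CUBIC)
cv2.imwrite('pics/cmp.png',np.hstack([big('w5'),big('w37')]))
from bay import W
p=np.load('clamp.npy')
for n,F in (('w5',g),('w37',f)):
  for phi in (0,.1):
    c,s=np.cos(phi),np.sin(phi); P=[(.044,0,.03)]
    for a in (36,58): P.append((.049+(a*c-34*s)/1000,0,.024+(a*s+34*c)/1000))
    print(n,phi,((proj(F,W(p,P))-[220,100])*3.7).round(0).tolist())
```

```text
t 32.12 tcp [0.5981 0.249  0.1206] th 113.83 tilt [ 0.  0. -1.] F [-0.  -0.2 -0.8] w 0.036 q [ 0.27  0.49  0.02  1.11  0.   -0.15]
w5 0 [[138.0, 141.0], [138.0, 394.0], [138.0, 510.0]]
w5 0.1 [[138.0, 141.0], [138.0, 381.0], [138.0, 504.0]]
w37 0 [[148.0, 122.0], [148.0, 377.0], [148.0, 495.0]]
w37 0.1 [[148.0, 122.0], [148.0, 363.0], [148.0, 488.0]]
```

View pics/cmp.png

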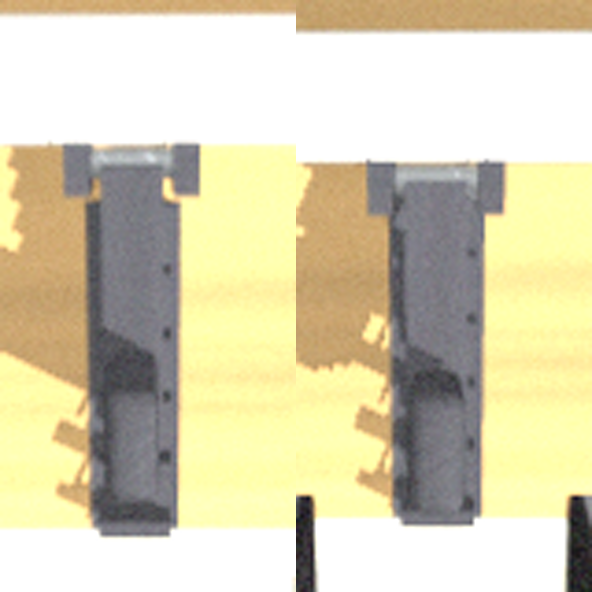

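Run:
```python
from h import *
f=load('w37')
q=lambda u,v:(220+(u-296)/3.7,100+v/3.7)
for n,(u,v),z in [('barback',(540,163),.03),('barfront',(540,31),.03),('tabnear',(440,397),.06),('tabfar',(440,508),.06)]:
    print(n,cl(ray(f,q(u,v),z)))
print(cl(robot.state()['tcp_pos']))
ctgt(.101,-.001,.064)
```

```text
barback [0.0517 0.0182]
barfront [0.0277 0.0176]
tabnear [ 0.0879 -0.0007]
tabfar [ 0.1087 -0.0007]
[ 0.0982 -0.0014]
shift [0.0004, 0.0556, -0.0028] turn [-0.07, 0.03, 0.01]
```

Request:
apply_moves:
  motion:
    - [[0, 0.03, -0.001, 0, 0, 0, 0.5], [0, 0.052, -0.001, 0, 0, 0, 0.5], [0, 0.053, -0.001, 0, 0, 0, 0], [0, 0.053, -0.001, 0, 0, 0, 0], [0, 0.053, -0.001, 0, 0, 0, 0]]

```text
t: 32.58
tcp_pos: [0.5989, 0.2489, 0.0674]
tcp_rot: [-0.983, -1.507, 1.51]
force: [-1.2, -7.1, -7.2]
grip_width: 0.0089
```

Request:
apply_moves:
  motion:
    - [[0, 0, 0, 0, 0, 0, 0], [0, 0, 0, 0, 0, 0, 0], [0, 0, 0, 0, 0, 0, 0]]

```text
t: 32.83
tcp_pos: [0.5988, 0.2488, 0.0675]
tcp_rot: [-0.983, -1.507, 1.509]
force: [-1.0, -5.2, -7.4]
grip_width: 0.0088
```

Request:
apply_moves:
  motion:
    - [[0, -0.004, 0.0032, 0, 0, 0, 0], [0, -0.008, 0.0068, 0, 0, 0, 0], [0, -0.0111, 0.0108, 0, 0, 0, 0], [0, -0.014, 0.015, 0, 0, 0, 0], [0, -0.016, 0.019, 0, 0, 0, 0]]

```text
t: 33.25
tcp_pos: [0.5824, 0.2414, 0.0839]
tcp_rot: [-0.985, -1.51, 1.508]
force: [6.1, -2.8, -13.6]
grip_width: 0.0087
```

Run:
```python
from h import *
st();s=robot.state();print(cl(s['tcp_pos']))
```

```text
t 33.25 tcp [0.5824 0.2414 0.0839] th 113.81 tilt [ 0.002 -0.    -1.   ] F [  6.1  -2.8 -13.6] w 0.0087 q [ 0.26  0.48 -0.08  1.   -0.   -0.16]
[ 0.0814 -0.002 ]
```

Request:
apply_moves:
  motion:
    - [[0, 0, 0, 0, 0, 0, 0.4], [0, 0, 0, 0, 0, 0, 0.4], [0, -0.03, 0, 0, 0, 0, 0.4], [0, -0.07, 0, 0, 0, 0, 0.4], [0, -0.07, 0, 0, 0, 0, 0.4]]

```text
t: 33.67
tcp_pos: [0.5843, 0.243, 0.1616]
tcp_rot: [-0.99, -1.519, 1.503]
force: [0.8, -0.1, 1.1]
grip_width: 0.0342
```

Run:
```python
from h import *
st();f=snap('wrist','w38')
def big(n):
    a=cv2.imread(f'pics/{n}.png')[100:260,180:340].astype(float)*2
    return cv2.resize(np.clip(a,0,255).astype(np.uint8),None,fx=3.7,fy=3.7,interpolation=cv2.INTER_CUBIC)
cv2.imwrite('pics/w38s.png',big('w38'))
```

```text
t 33.67 tcp [0.5843 0.243  0.1616] th 113.86 tilt [ 0.011  0.004 -1.   ] F [ 0.8 -0.1  1.1] w 0.0342 q [ 0.26  0.43  0.04  1.17  0.   -0.16]
```

View pics/w38s.png

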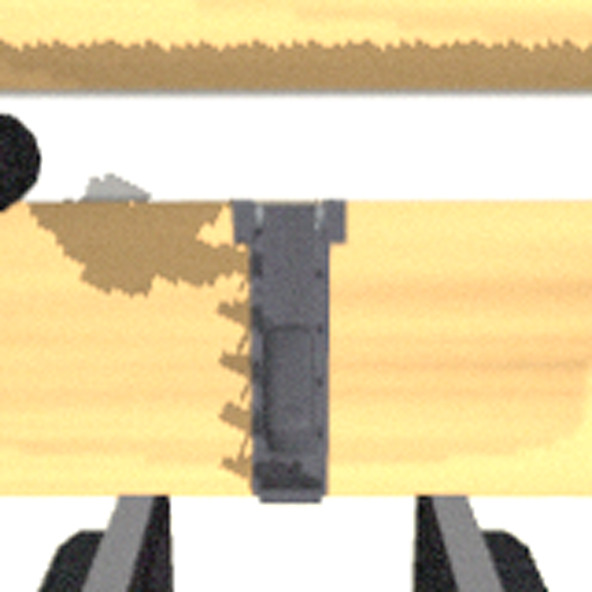

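Run:
```python
from h import *
f=load('w38'); print('barback',cl(ray(f,(180+450/3.7,100+201/3.7),.03)),'front',cl(ray(f,(180+450/3.7,100+93/3.7),.03)))
ctgt(.036,-.063,.14);ctgt(.036,-.063,.060)
```

```text
barback [0.0516 0.0352] front [0.0276 0.0342]
shift [-0.0616, 0.0183, 0.0474] turn [0.52, 0.06, -0.04]
shift [-0.0616, 0.0983, 0.0481] turn [0.52, 0.06, -0.04]
```

Request:
apply_moves:
  motion:
    - [[-0.03, 0.0, 0.022, 0, 0, 0, 0.5], [-0.0615, 0.01, 0.045, 0, 0, 0, 0.5], [-0.0615, 0.05, 0.045, 0, 0, 0, 0.5], [-0.0615, 0.085, 0.045, 0, 0, 0, 0.5], [-0.0615, 0.098, 0.045, 0, 0, 0, 0.5]]

```text
t: 34.13
tcp_pos: [0.5636, 0.1665, 0.0521]
tcp_rot: [-0.981, -1.506, 1.509]
force: [-16.6, -6.0, 142.7]
grip_width: 0.0428
```

Request:
apply_moves:
  motion:
    - [[0, 0, 0, 0, 0, 0, 0.4], [0, 0, 0, 0, 0, 0, 0], [0, 0, 0, 0, 0, 0, 0], [0, 0, 0, 0, 0, 0, 0], [0, 0, 0, 0, 0, 0, 0]]

```text
t: 34.55
tcp_pos: [0.5661, 0.1662, 0.0557]
tcp_rot: [-0.986, -1.508, 1.509]
force: [2.7, -6.9, 0.3]
grip_width: 0.0185
```

Run:
```python
from h import *
st();s=robot.state();print(cl(s['tcp_pos']))
```

```text
t 34.55 tcp [0.5661 0.1662 0.0557] th 113.78 tilt [ 0.002 -0.002 -1.   ] F [ 2.7 -6.9  0.3] w 0.0185 q [ 0.14  0.45 -0.23  0.89 -0.   -0.27]
[ 0.0361 -0.0643]
```

Request:
apply_moves:
  motion:
    - [[0, 0, 0.003, 0, 0, 0, 0], [0, 0, 0.006, 0, 0, 0, 0], [0, 0, 0.009, 0, 0, 0, 0], [0, 0, 0.011, 0, 0, 0, 0], [0, 0, 0.012, 0, 0, 0, 0]]

```text
t: 34.97
tcp_pos: [0.5576, 0.1625, 0.0558]
tcp_rot: [-0.989, -1.513, 1.506]
force: [18.9, 0.7, -13.3]
grip_width: 0.0185
```

Run:
```python
from h import *
st();s=robot.state();print(cl(s['tcp_pos']));M=R.from_rotvec(s['tcp_rot']).as_matrix();print('F tool',(M.T@s['force']).round(1))
f=snap('wrist','w39');crop('w39',300,100,512,270,3.6,'w39s.png')
```

```text
t 34.97 tcp [0.5576 0.1625 0.0558] th 113.8 tilt [ 0.007  0.001 -1.   ] F [ 18.9   0.7 -13.3] w 0.0185 q [ 0.14  0.43 -0.25  0.87 -0.   -0.28]
[ 0.0268 -0.0643]
F tool [ -7.   13.4 -17.4]
```

View pics/w39s.png

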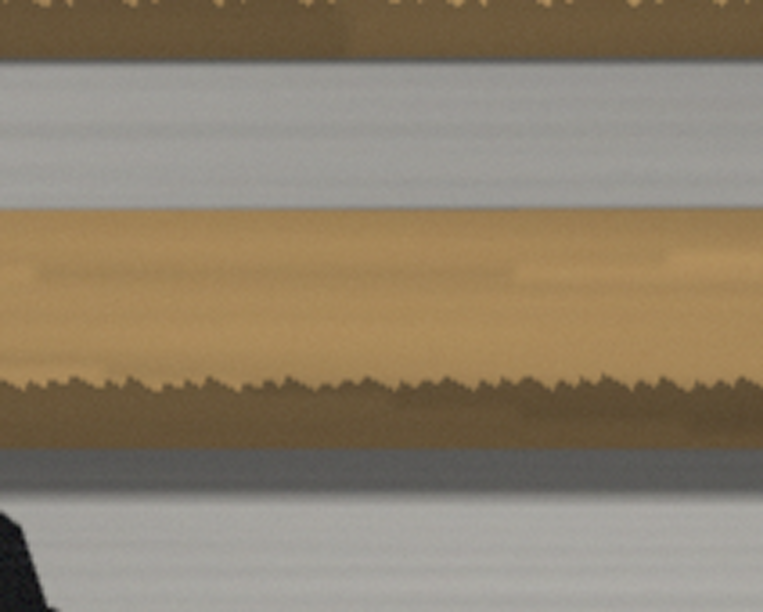

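Run:
```python
from h import *
f=load('w39');print(cl(ray(f,(400,100+208/3.6),.026)),cl(ray(f,(400,100+494/3.6),.03)))
```

```text
[-0.0207  0.0068] [0.0208 0.0107]
```

Request:
apply_moves:
  motion:
    - [[0, 0, -0.002, 0, 0, 0, 0], [0, 0, -0.003, 0, 0, 0, 0.4], [0, 0, -0.003, 0, 0, 0, 0.4], [0, -0.03, -0.003, 0, 0, 0, 0.4], [0, -0.07, -0.003, 0, 0, 0, 0.4]]

```text
t: 35.43
tcp_pos: [0.5549, 0.1636, 0.1232]
tcp_rot: [-0.977, -1.504, 1.511]
force: [1.8, 0.1, -0.2]
grip_width: 0.034
```

Run:
```python
from h import *
st();ctgt(.096,-.001,.14)
```

```text
t 35.43 tcp [0.5549 0.1636 0.1232] th 113.85 tilt [-0.007 -0.    -1.   ] F [ 1.8  0.1 -0.2] w 0.034 q [ 0.14  0.38 -0.15  1.05  0.   -0.27]
shift [0.0611, -0.0171, -0.0712] turn [-0.37, 0.05, 0.14]
```

Go above the pawl tab with closed fingers and look before pressing.

Request:
apply_moves:
  motion:
    - [[0.02, -0.017, -0.02, 0, 0, 0, 0.2], [0.045, -0.017, -0.05, 0, 0, 0, 0], [0.061, -0.017, -0.071, 0, 0, 0, 0], [0.061, -0.017, -0.071, 0, 0, 0, 0], [0.061, -0.017, -0.071, 0, 0, 0, 0]]

```text
t: 35.85
tcp_pos: [0.5972, 0.2495, 0.1419]
tcp_rot: [-0.981, -1.51, 1.51]
force: [-0.5, -0.7, -1.1]
grip_width: 0.0001
```

Run:
```python
from h import *
st();f=snap('wrist','w40');print(cl(robot.state()['tcp_pos']))
def big(n):
    a=cv2.imread(f'pics/{n}.png')[100:260,180:340].astype(float)*2
    return cv2.resize(np.clip(a,0,255).astype(np.uint8),None,fx=3.7,fy=3.7,interpolation=cv2.INTER_CUBIC)
cv2.imwrite('pics/w40s.png',big('w40'))
```

```text
t 35.85 tcp [0.5972 0.2495 0.1419] th 113.96 tilt [-0.001  0.    -1.   ] F [-0.5 -0.7 -1.1] w 0.0001 q [ 0.27  0.47  0.05  1.15  0.   -0.15]
[ 0.0973 -0.0013]
```

View pics/w40s.png

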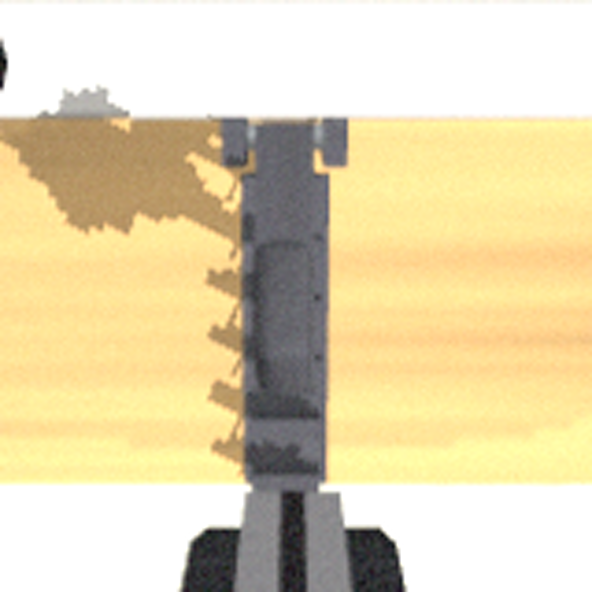

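Request:
apply_moves:
  motion:
    - [[0, 0.005, 0.01, 0, 0, 0, 0], [0, 0.015, 0.017, 0, 0, 0, 0], [0, 0.025, 0.017, 0, 0, 0, 0], [0, 0.03, 0.017, 0, 0, 0, 0], [0, 0.034, 0.017, 0, 0, 0, 0]]

```text
t: 36.32
tcp_pos: [0.5818, 0.2407, 0.1079]
tcp_rot: [-0.983, -1.508, 1.508]
force: [4.4, 1.1, 10.4]
grip_width: 0.0003
```

Request:
apply_moves:
  motion:
    - [[0, 0.004, 0, 0, 0, 0, 0], [0, 0.008, 0, 0, 0, 0, 0], [0, 0.012, 0, 0, 0, 0, 0], [0, 0.016, 0, 0, 0, 0, 0], [0, 0.016, 0, 0, 0, 0, 0]]

```text
t: 36.73
tcp_pos: [0.5845, 0.2419, 0.0945]
tcp_rot: [-0.988, -1.514, 1.505]
force: [-0.5, -0.4, 1.4]
grip_width: 0.0003
```

Run:
```python
from h import *
st();print(cl(robot.state()['tcp_pos']))
```

```text
t 36.73 tcp [0.5845 0.2419 0.0945] th 113.82 tilt [ 0.006  0.002 -1.   ] F [-0.5 -0.4  1.4] w 0.0003 q [ 0.26  0.48 -0.07  1.02  0.   -0.16]
[ 0.0834 -0.0025]
```

Request:
apply_moves:
  motion:
    - [[0, -0.006, 0, 0, 0, 0, 0], [0, -0.006, -0.013, 0, 0, 0, 0], [0, 0, -0.013, 0, 0, 0, 0], [0, 0.004, -0.013, 0, 0, 0, 0], [0, 0.007, -0.013, 0, 0, 0, 0]]

```text
t: 37.15
tcp_pos: [0.5931, 0.2462, 0.0844]
tcp_rot: [-0.982, -1.507, 1.509]
force: [0.5, 0.5, 2.2]
grip_width: -0.0002
```

Request:
apply_moves:
  motion:
    - [[0, 0.002, 0, 0, 0, 0, 0], [0, 0.003, 0, 0, 0, 0, 0], [0, 0.004, 0, 0, 0, 0, 0]]

```text
t: 37.4
tcp_pos: [0.5933, 0.2463, 0.0824]
tcp_rot: [-0.983, -1.509, 1.508]
force: [-3.6, -1.4, 18.2]
grip_width: 0.0002
```

Run:
```python
from h import *
st();print(cl(robot.state()['tcp_pos']))
```

```text
t 37.4 tcp [0.5933 0.2463 0.0824] th 113.83 tilt [ 0.  0. -1.] F [-3.6 -1.4 18.2] w 0.0002 q [ 0.26  0.51 -0.05  1.01 -0.   -0.15]
[ 0.0933 -0.002 ]
```

Request:
apply_moves:
  motion:
    - [[0, -0.01, 0, 0, 0, 0, 0], [0, -0.025, 0, 0, 0, 0, 0], [0, -0.04, 0, 0, 0, 0, 0], [0, -0.04, 0, 0, 0, 0, 0]]

```text
t: 37.73
tcp_pos: [0.5942, 0.2466, 0.1241]
tcp_rot: [-0.985, -1.511, 1.507]
force: [0.4, -0.2, 1.1]
grip_width: 0.0001
```

Run:
```python
from h import *
st();f=snap('wrist','w41')
a=cv2.imread('pics/w41.png')[0:260,180:340].astype(float)*1.8
cv2.imwrite('pics/w41s.png',cv2.resize(np.clip(a,0,255).astype(np.uint8),None,fx=2.3,fy=2.3,interpolation=cv2.INTER_CUBIC))
from bay import W
p=np.load('clamp.npy')
for phi in (0,.1):
    c,s=np.cos(phi),np.sin(phi); P=[(-.02,0,.026),(.02,0,.03),(.044,0,.03)]
    for a in (36,58): P.append((.049+(a*c-34*s)/1000,0,.024+(a*s+34*c)/1000))
    print(phi,((proj(f,W(p,P))-[180,0])*2.3).round(0).tolist())
```

```text
t 37.73 tcp [0.5942 0.2466 0.1241] th 113.83 tilt [ 0.003  0.001 -1.   ] F [ 0.4 -0.2  1.1] w 0.0001 q [ 0.26  0.47  0.01  1.1  -0.   -0.15]
0 [[186.0, 91.0], [186.0, 237.0], [186.0, 319.0], [186.0, 475.0], [186.0, 546.0]]
0.1 [[186.0, 91.0], [186.0, 237.0], [186.0, 319.0], [186.0, 467.0], [186.0, 543.0]]
```

View pics/w41s.png

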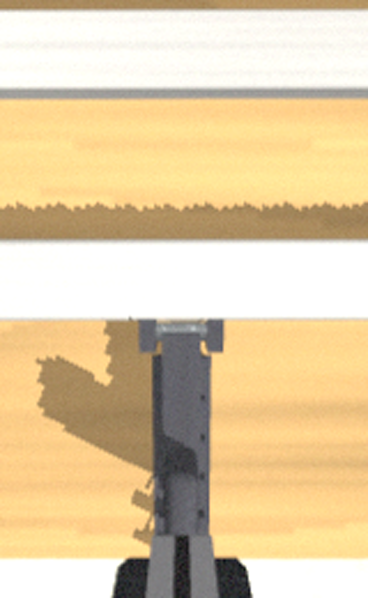

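Run:
```python
from h import *
tgt(.53,.03,.25,90);
```

```text
shift [-0.1723, -0.1276, 0.1457] turn [0.1, 23.83, 0.0]
```

Request:
apply_moves:
  motion:
    - [[0, -0.03, 0, 0, 0, 0, 0.2], [-0.03, -0.06, 0.025, 0, 5, 0, 0.2], [-0.06, -0.09, 0.05, 0, 10, 0, 0.2], [-0.09, -0.12, 0.075, 0, 17, 0, 0.2], [-0.12, -0.127, 0.1, 0, 24, 0, 0.2]]

```text
t: 38.2
tcp_pos: [0.5552, 0.113, 0.2433]
tcp_rot: [-1.213, -1.205, 1.203]
force: [0.5, -0.3, 0.3]
grip_width: 0.0172
```

Run:
```python
from h import *
st();tgt(.53,-.2,.25,75);
```

```text
t 38.2 tcp [0.5552 0.113  0.2433] th 89.57 tilt [ 0.001  0.    -1.   ] F [ 0.5 -0.3  0.3] w 0.0172 q [0.05 0.29 0.03 1.31 0.   0.06]
shift [-0.3132, -0.0068, 0.0229] turn [0.06, 14.57, 0.02]
```

Request:
apply_moves:
  motion:
    - [[-0.2, -0.007, 0.015, 0, 8, 0, 0.2], [-0.2, -0.007, 0.015, 0, 8, 0, 0.2], [-0.2, -0.007, 0.015, 0, 8, 0, 0.2], [-0.2, -0.007, 0.015, 0, 8, 0, 0.2], [-0.2, -0.007, 0.015, 0, 8, 0, 0.2]]

```text
t: 38.62
tcp_pos: [0.5389, -0.0888, 0.248]
tcp_rot: [-1.272, -1.102, 1.104]
force: [0.2, -0.1, 0.7]
grip_width: 0.0172
```

Request:
apply_moves:
  motion:
    - [[-0.113, 0, 0.023, 0, 6, 0, 0.2], [-0.113, 0, 0.023, 0, 6, 0, 0.2], [-0.113, 0, 0.023, 0, 6, 0, 0.2], [-0.113, 0, 0.023, 0, 6, 0, 0.2], [-0.113, 0, 0.023, 0, 6, 0, 0.2]]

```text
t: 39.03
tcp_pos: [0.5002, -0.1964, 0.2477]
tcp_rot: [-1.315, -1.022, 1.023]
force: [0.3, 0.2, -0.2]
grip_width: 0.017
```

Run:
```python
from h import *
st();snap('wrist','w42')
```

```text
t 39.03 tcp [ 0.5002 -0.1964  0.2477] th 75.63 tilt [-0.002  0.001 -1.   ] F [ 0.3  0.2 -0.2] w 0.017 q [-0.53  0.24 -0.02  1.31  0.   -0.28]
```

View pics/w42.png

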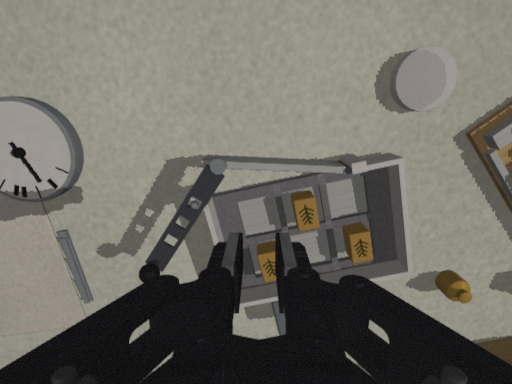

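Run:
```python
from h import *
f=load('w42')
for z in (.068,.078,.088,.108): print(z,ray(f,(151,272),z).round(4))
g=load('w30')
for z in (.068,.078,.088,.108): print(z,ray(g,(259,210),z).round(4))
crop('w42',130,150,250,290,5,'w42s.png')
snap('scene','s42');crop('s42',140,170,285,285,5.3,'s42s.png')
snap('top','t42');crop('t42',90,120,350,240,3,'t42s.png')
```

```text
0.068 [ 0.5732 -0.3406  0.068 ]
0.078 [ 0.5684 -0.3351  0.078 ]
0.088 [ 0.5636 -0.3297  0.088 ]
0.108 [ 0.554  -0.3188  0.108 ]
0.068 [ 0.5721 -0.3402  0.068 ]
0.078 [ 0.5698 -0.3375  0.078 ]
0.088 [ 0.5674 -0.3349  0.088 ]
0.108 [ 0.5628 -0.3297  0.108 ]
```

View pics/w42s.png

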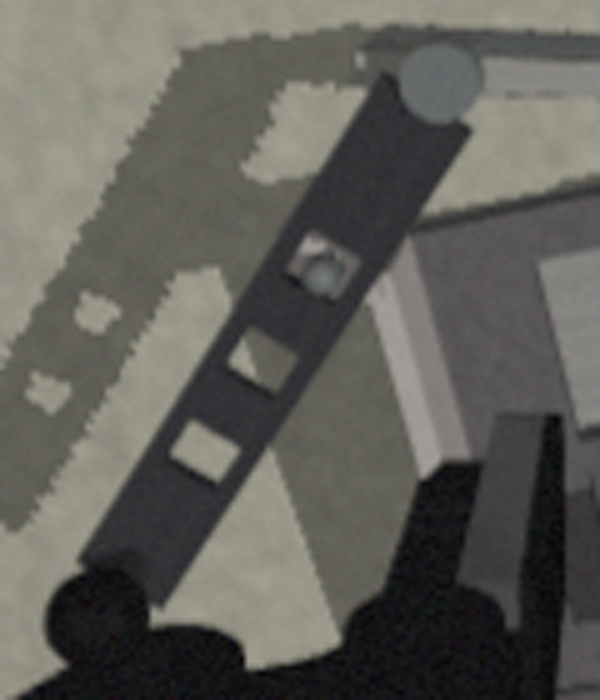

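View pics/s42s.png

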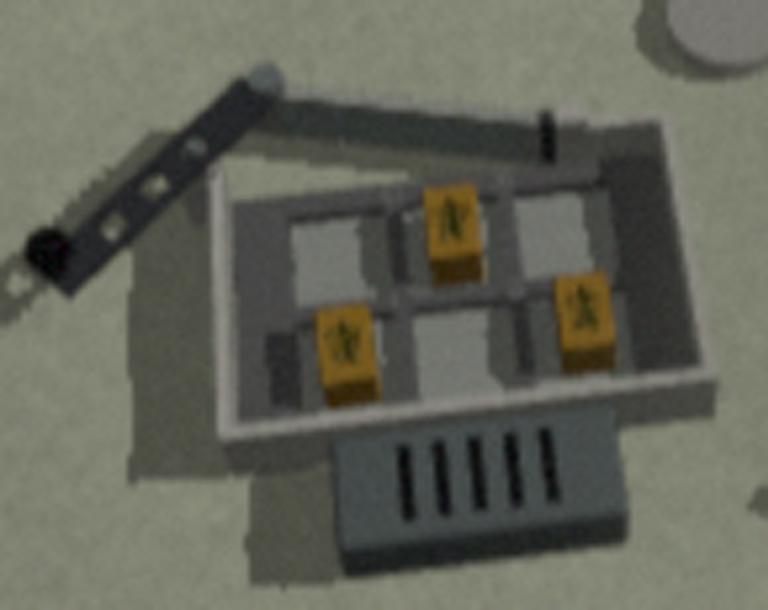

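View pics/t42s.png

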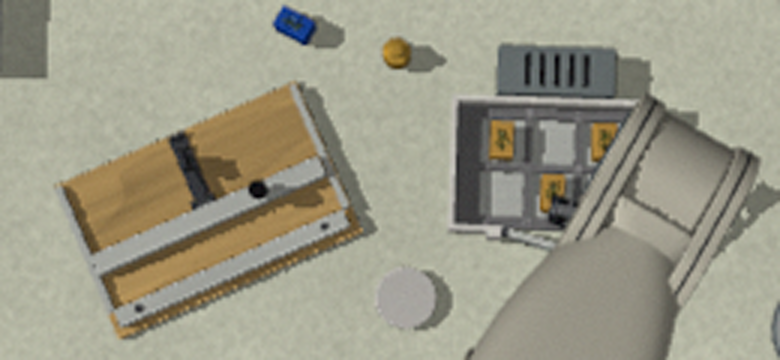

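Run:
```python
from h import *
print(robot.finish_job()); st()
```

```text
the job is handed in; nothing more can be done
None
the job is handed in; nothing more can be done
```

The job is finished and handed in, but one wrist-force reading of about 143 N went over the 120 N limit and may have failed the run. `finish_job` gave no verdict. The reading came when the fingers hit the bar or knob while I lowered them too fast for the second push home.

**What I did**
- **Clamp and blocks:** I lifted the pawl and slid the bar back about 48–49 mm. One block slid along with the bar, and another was later knocked aside; I found both again from images. All three amber blocks, the only ones present, went into separate pockets. The blue look-alikes were left alone.
- **Vent:** The needle read in the one-bar band in three views, so I dropped hole 1 over the peg.
- **Bar and pawl:** My first try at lowering the pawl dragged the bar about 8 mm back. I lifted the pawl again, pushed the bar to its stop and pressed the pawl down from above.

**Last checks**
- **Blocks:** All three lie flat and right side up in their pockets, in both the scene and wrist views.
- **Stay:** The peg shows inside hole 1. Triangulating the knob from two views put it 72–78 mm above the bench, against 78 mm when level, so the stay is down.
- **Bar:** Its edges match the home position to within about 1 mm.
- **Pawl:** Pressing on the tab stopped at 57 mm, against 58 mm expected when fully down.
- **Bystanders:** The weight and petri dish were in place in the last views. I saw nothing disturbed, but did not measure the slide box or tweezers at the end.
- **Clearance and time:** The arm was clear of everything at hand-in, about 39 s into the run.

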